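# Weigh the cast bracket on the spring scale

### The arm

A 6-joint arm with a two-finger parallel gripper is mounted at the origin on the work surface. World frame = base frame: x ahead of the robot, y to its left, z up, the work surface at z = 0. Lengths are in m, angles in degrees, forces in N, time in s.
With the tool pointing down it reaches from about 0.4 to 0.825 m from the base axis. Payload 7 kg.
Tool frame: the origin (TCP) lies on the mounting face of the last link; the fingertips stand 178 mm ahead of it and the grasp point (between the pads) lies 159 mm ahead of it (ctrl.tip_extent is the distance from the TCP to the fingertips, in m); z points along the fingers, y is the direction in which the jaws open and shut (so a half turn about z gives the same grasp; the last joint's range is limited). The gripper opens to 88 mm and grips with 3 to 60 N. Pads are 19 mm wide; open, the fingers measure 130 mm over their backs; the gripper's body (78 mm by 193 mm) begins 47 mm behind the grasp point.
Start: joints at [91.507, 20.546, 0.682, 0, -70.136, -16.507], TCP at [0.175, 0.652, 0.405] pointing down, gripper open.
Joint ranges: [-176.03, 176.03], [-82.01, 121.73], [-58.28, 71.71], [-173.87, 95.51], [-174.79, -0.11], [-173.66, 173.66]. Speed limits (degrees/s): [136.94, 136.94, 172.46, 180, 180, 180].

### API

Orientations are given as [roll, pitch, yaw] about the fixed x, y, z axes, in that order (R = Rz(yaw) Ry(pitch) Rx(roll)).
In Python, from plant import ctrl gives the robot as it stands. The module is installed in compiled form; this text tells all that it offers.
- The arm moves only by the tool carry_out, never from a script. Its argument "moves" is text: rows parted by semicolons, each of 7 numbers parted by spaces: the finger opening in m, from 0 to 0.0876, then the shift along the tool's x, y, z in m, then the turn, a rotation vector about the tool's x, y, z in rad. A call has 1 to 20 rows; each row is the pose to reach, as a shift and turn from the pose commanded when the call began, along the tool's axes at that moment; what a row does not reach only later rows make up. A row lasts 1/10 s, in which the tool goes at most 50 mm and 8.59 degrees, less where a joint would pass 70% of its speed; a pose out of reach is approached as far as the arm can. A call with a gripper value outside its range is refused whole. The fingers move at their own pace and stop on an object; the grip force is fixed at half the most. Time passes only in rows, so rows that repeat a pose let the fingers close. It gives the time, the measured TCP pose, the force and the opening at its end, in the units of the state.
- ctrl.get_obs(): the state, without advancing time (a new reading comes with each control period).
- ctrl.snapshot(name): name is "scene" or "top" or "wrist"; returns a dict with "image" (420x560x3 uint8, red, green, blue), "K" (3x3 intrinsics, pixels), "R" (3x3) and "t" (3): a world point X has camera coordinates R X + t. Camera axes: x right, y down, z forward; pixel columns grow to the right and rows downward; lengths in m; the calibration is good to about 2 mm. The wrist camera is an equidistant fisheye: a pixel r from the principal point sees the ray r / f radians off the axis. A picture is of the moment at which its call begins. There is no depth.
- ctrl.close_job(): hands the job in, once; it reports no verdict.
Trained networks look in a picture, given as the dict that the camera call returned (one of the last four; its "shot" number tells which), for a name from the list of things; names that differ only in an ending like _2 or _b are one class to them, and where a whole thing is asked for, a point or a joint stands for the part that bears it (a point fixed in the world has none). Each returns a list of dicts, best first, with "confidence" (0 to 1); they miss things now and then, are a little off and sometimes report something else, mostly with a low value. They report only what shows in the picture. A call takes as long as a camera call.
- ctrl.recognise(picture, label): "extent" ([left, top, right, bottom] in pixels, round what is visible of it).
- ctrl.trace(picture, label): "region" (420x560 bool, what is visible of it) and "extent" ([left, top, right, bottom] in pixels, round what is visible of it).
- ctrl.mark_of(picture, label): "at" ([row, column] in pixels: a listed point, or the origin of a listed thing).
The state is a dict: "clock": time; "joint_pos": joint angles; "qvel": joint speeds; "tau": joint torques, N m; "tool_pos": TCP position; "orientation": TCP orientation; "force": force on the tool from outside, world axes, zero at the start; "moment": the same for the moment, N m; "opening": finger opening in m.
Only numpy, scipy, OpenCV 4.12 (cv2) and the standard library are available. Lean on these libraries where they do the work, as an engineer would, in place of code of your own. Each camera call takes 0.05 s, during which the arm holds its last target.

### The job

Weigh the cast bracket with the steel eye: hang its eye on the hook of the spring scale and let its weight down slowly, until the scale carries all of it. Only then let go, so that the pointer hardly moves as you release it, and keep clear while the bracket hangs and settles, ready to be read. Never jerk or haul on the scale, and leave the other things on the bench where they are.

Things in the scene. Friction and masses are not known exactly. Their poses are not given: they have to be found in the camera images.
- casting_grip (a point): Where to grip the loose cast bracket to weigh: middle of the front half of its upright web, 21 mm on the -x side of its middle, 46 mm above its underside; z up. Grip across the web's two y faces (14 mm apart), fingers tilted back 30 to 45 degrees, coming from the -x side, so that the gripper stays clear of the pillar and of the scale. Cored castings: mass unknown, 0.19 to 0.61 kg
- casting_eye (a point): Inside of the top of the bracket's steel eye, where it bears on the hook: above the bracket's middle, 21 mm to +x of casting_grip and 99 mm above it. The eye is a ring of 6 mm bar, 30 mm inside, 42 mm outside diameter, standing in the bracket's y-z plane (hole along x). This point lies 3 mm below the middle of its top bar
- hook_seat (a point): Lowest point inside the scale's hook, where the eye comes to rest; goes down with the load. The hook is a J of 5 mm wire in its x-z plane, open towards -x (to the robot): the tip ends 13 mm on the -x side and 16 mm above this point, the gap from tip to shank is 19 mm, the shank rises on the +x side
- scale (a joint): Pull-out of the spring scale's rod in m, 0 unloaded, straight down: 100 N/m, so 0.01 is 1 N; full scale 0.1 (10 N). A light spring with little damping: a load let go too early or too late bounces
- zero_seat (a point): Where hook_seat is when unloaded, 270 mm above the bench; fixed, same axes. To thread the hook, bring the eye from the -x side, hole along the hook's x, with casting_eye 20 mm above the seat (within 4 mm), until it is straight above the seat (within 4 mm), then lower
- stand: Fixed retort stand holding the scale. Origin on the bench straight below the hook. Base plate 12 mm thick, x = -50 to 150, y = -95 to 55 mm; upright rod 12 mm thick at x = 110, y = -45 mm, 612 mm high. The scale's tube, 32 mm thick, is straight above the hook, its lower end 65 mm above the unloaded seat, held by an arm at 512 mm
- casting: The cast aluminium bracket with the eye, standing upright: foot 80 x 60 x 14 mm (x, y, z), on it a web 66 x 14 mm up to 69 mm, a round pillar 17 mm thick to 110 mm and the steel eye, 151 mm in all. Origin at the middle of its underside, below its centre of mass. The other bracket is shorter, has a round clamp head and no eye
- plain_bracket: Bracket with a clamp head and no eye, 102 mm high, foot 80 x 60 mm; leave it. Origin under its middle
- tube_rack: Test tube rack 70 x 200 x 133 mm; leave it
- flask: Conical flask 82 mm wide, 118 mm high; leave it
- round_flask: Round flask on a cork ring, 84 mm wide, 131 mm high; leave it
- dish: Petri dish 92 mm wide, 16 mm high; leave it
- pen: Pen, 135 mm long, 10 mm thick, lying; leave it
- boss_head: Spare boss head clamp, about 70 x 30 x 28 mm; leave it
- reagent: Amber jar 68 mm wide, 150 mm high; leave it
- notebook: Notebook 150 x 210 x 12 mm, lying flat, fixed

How it is judged (in metres and radians):
On the way, in this order (a step that is already met when the one before it is completed fails the run):
1. the eye sits in the hook and the scale has begun to take the load (distance between casting_eye and hook_seat below 0.008 m and value of joint scale above 0.004 m), for 0.1 s.
2. the bracket hangs from the hook alone, let go and at rest (contact force between the fingers and casting below 0.05 N and distance between casting_eye and hook_seat below 0.008 m and value of joint scale above 0.012 m and linear speed of casting below 0.03 m/s), for 0.5 s.
At the end, for the whole second after the job is handed in: The bracket hangs upright (within 0.15 rad) by its eye from the bottom of the scale's hook (eye within 8 mm of the hook's seat), let go, still (under 30 mm/s) with a steady pointer (under 10 mm/s) (distance between casting_eye and hook_seat below 0.008 m and angle between casting's own z axis and vertical below 0.15 rad and value of joint scale above 0.012 m and velocity of joint scale between -0.01 and 0.01 m/s and linear speed of casting below 0.03 m/s); the robot touches nothing.
It fails at once if the scale is jerked or hauled on: its rod moves faster than 0.15 m/s, down or up, or is pulled past 8 N (velocity of joint scale above 0.15 m/s or velocity of joint scale below -0.15 m/s or value of joint scale above 0.08 m).
It fails at once if the bracket bounces when let go: hanging free of the fingers, the scale's rod moves faster than 0.08 m/s (about 5 mm, 0.5 N, out of balance) (contact force between the fingers and casting below 0.05 N and value of joint scale above 0.004 m and distance between casting_eye and hook_seat below 0.02 m and (velocity of joint scale above 0.08 m/s or velocity of joint scale below -0.08 m/s)).
It fails at once if the bracket is forced against the hook or the stand with more than 10 N (contact force between casting and stand above 10 N).
It fails at once if the robot pushes on the stand, scale or hook with more than 5 N (contact force between any of the fingers, the arm and stand above 5 N).
It fails at once if another thing on the bench is moved more than 30 mm (distance of any of plain_bracket, tube_rack, flask, round_flask, dish, pen, boss_head, reagent from where it was at the start of the episode above 0.03 m).
It also fails if it takes over 54 s, if anything falls off the work surface, if the arm or the gripper's body presses on something with over 40 N, if the wrist force passes 120 N, or if a joint passes its speed limit or range.

## Working session

There is one attempt and no reset: what is moved stays moved. The work goes in short steps, Python scripts to look and compute and a tool call to move; the robot and the scene stay as the last step left them, time stands still between calls to the robot, and variables do not carry over. Pictures are saved under pics/ and viewed, and the job is handed in when it is done.

Besides the shell and the picture viewer there is one more tool, called by a JSON object that holds its "fn" and its "kwargs", one argument or row to a line. carry_out: Moves the arm, as the interface text tells. Its arguments: {"type":"object","properties":{"moves":{"type":"string"}},"required":["moves"]}

```bash
mkdir -p pics; cat > h.py <<'E'
import numpy as np, cv2
from plant import ctrl
from scipy.spatial.transform import Rotation as Ro
def save(p,n): cv2.imwrite('pics/'+n+'.png',p['image'][:,:,::-1])
def ray(p,rc,):
    K=np.array(p['K']);R=np.array(p['R']);t=np.array(p['t'])
    r,c=rc; d=np.linalg.inv(K)@[c,r,1]; o=-R.T@t; d=R.T@d
    return o,d/np.linalg.norm(d)
def onz(p,rc,z):
    o,d=ray(p,rc); return o+d*(z-o[2])/d[2]
def proj(p,X):
    c=np.array(p['R'])@X+np.array(p['t']); q=np.array(p['K'])@c; return q[:2]/q[2]
def tri(rs):
    A=0;b=0
    for o,d in rs:
        P=np.eye(3)-np.outer(d,d); A=A+P; b=b+P@o
    X=np.linalg.solve(A,b); return X,[np.linalg.norm((np.eye(3)-np.outer(d,d))@(X-o)) for o,d in rs]
E
python3 - <<'E'
from h import *
print(ctrl.get_obs())
for n in ['scene','top']:
    p=ctrl.snapshot(n); save(p,n+'0'); print(n,p['shot'],p['K'],p['R'],p['t'])
    for l in ['casting_grip','casting_eye','hook_seat','zero_seat','stand','casting','plain_bracket']:
        print(l,[(np.round(m['at'],1),round(m['confidence'],2)) for m in ctrl.mark_of(p,l)[:3]])
E
```

```text
{'clock': 0.0, 'joint_pos': array([ 9.15085001e+01,  2.05932365e+01,  6.33641670e-01, -2.05052825e-02,
       -7.01357694e+01, -1.65066935e+01]), 'qvel': array([ 0.04950179,  0.01482164, -0.04149852, -0.08096906, -0.10486368,
       -0.02511287]), 'tau': array([-5.05669523e-04, -5.82726645e+01,  2.93059945e+01,  6.99714527e+00,
        6.96104922e-03, -1.46141033e-04]), 'tool_pos': array([0.17463384, 0.65182164, 0.40369989]), 'orientation': array([ 1.79903089e+02, -8.61662444e-03, -1.50051697e+01]), 'force': array([ 0.09550041, -0.58045932,  0.4946248 ]), 'moment': array([-0.00707669, -0.04469704,  0.00251577]), 'opening': 0.08767324276351368}
scene 1 [[385.30147688   0.         282.86083462]
 [  0.         385.30147688 212.65367809]
 [  0.           0.           1.        ]] [[-0.87680653  0.48064928  0.0136592 ]
 [ 0.38258961  0.71456871 -0.58567631]
 [-0.29126534 -0.50829895 -0.81042994]] [ 0.48667981 -0.09766357  1.27234753]
casting_grip [(array([330.3, 401. ]), 0.74)]
casting_eye [(array([316.3, 404.9]), 0.95), (array([178.1, 266.4]), 0.4)]
hook_seat [(array([248.3, 197.4]), 0.5
[... 247 characters left out ...]
68.2]), 0.57), (array([317.4, 403.9]), 0.42)]
top 2 [[490.10571711   0.         286.58417698]
 [  0.         490.10571711 208.35379829]
 [  0.           0.           1.        ]] [[-2.26089438e-03 -9.99726655e-01  2.32702200e-02]
 [-9.97692257e-01  6.75934882e-04 -6.78947898e-02]
 [ 6.78605020e-02 -2.33700213e-02 -9.97421072e-01]] [-0.01898779  0.54968341  1.38178694]
casting_grip [(array([252.9, 154.1]), 0.78)]
casting_eye [(array([251. , 144.8]), 0.57)]
hook_seat [(array([155.6, 372. ]), 0.69)]
zero_seat []
stand [(array([203.9, 261.7]), 0.91), (array([145.7, 178. ]), 0.58)]
casting [(array([250.4, 159.6]), 0.71), (array([135.5, 325.8]), 0.64)]
plain_bracket [(array([238.8, 376.7]), 0.91)]
```

View pics/scene0.png

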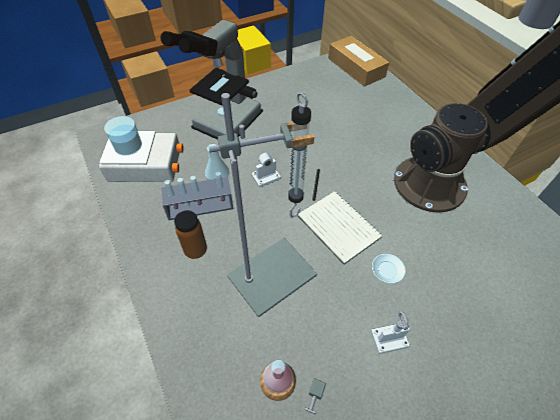

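View pics/top0.png

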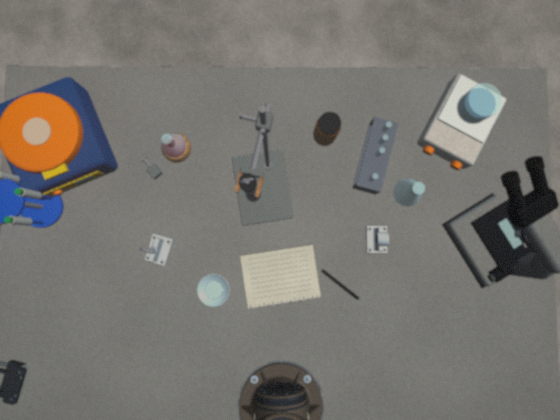

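```bash
python3 - <<'E'
from h import *
a=ctrl.snapshot('scene');b=ctrl.snapshot('top')
def crop(p,r0,r1,c0,c1,f): return cv2.resize(p['image'][r0:r1,c0:c1,::-1],None,fx=f,fy=f,interpolation=cv2.INTER_CUBIC)
A=crop(a,300,360,360,420,6);B=crop(b,225,275,130,180,7.2);C=crop(a,175,235,265,325,6)
cv2.imwrite('pics/crops.png',np.hstack([A,B])); cv2.imwrite('pics/crop2.png',np.hstack([C,crop(b,160,210,225,275,7.2)]))
for p in (a,b):
  for l in ['casting','stand','hook_seat']:
    for m in ctrl.recognise(p,l)[:2]: print(l,np.round(m['extent'],1),m['confidence'])
# foot
M={}
for l in ['casting_grip','casting_eye','casting','hook_seat','zero_seat','stand']:
    M[l]=[]
    for p in (a,b):
        m=ctrl.mark_of(p,l); M[l].append([np.round(x['at'],1) for x in m[:3]])
    print(l,M[l])
print('grip',tri([ray(a,(330.3,401)),ray(b,(252.9,154.1))]))
print('eye',tri([ray(a,(316.3,404.9)),ray(b,(251,144.8))]))
print('cast a,b',onz(a,(341.3,390.9),0),onz(b,(250.4,159.6),0))
print('zs',onz(a,(211.7,294.8),.27),onz(a,(218.2,292.8),.27)); print('st',onz(a,(272.4,287.8),0),onz(b,(203.9,261.7),0))
E
```

```text
casting [373.8 310.3 409.4 353. ] 0.68
stand [207.5  95.5 316.8 314.1] 0.56
casting [147.  236.5 171.8 267.5] 0.58
stand [233.7 102.3 296.5 227.2] 0.93
stand [365.  228.6 388.3 252.6] 0.5
casting_grip [[array([328.3, 402.9])], [array([254.3, 154.3]), array([193. , 410.1])]]
casting_eye [[array([314.8, 405.3])], [array([251.7, 144.9])]]
casting [[array([342.7, 390.6]), array([224.9, 336.1])], []]
hook_seat [[array([178.1, 266.1]), array([212.3, 297.3])], [array([172. , 154.9])]]
zero_seat [[array([217.2, 293.1])], [array([196.6, 253.1])]]
stand [[array([272.5, 292.1]), array([271.2, 385.7])], [array([205.9, 259. ])]]
grip (array([0.42331805, 0.34837847, 0.05006983]), [np.float64(0.0018739599397434058), np.float64(0.0018739599397433841)])
eye (array([0.43391254, 0.34504526, 0.14419887]), [np.float64(0.0035017995924134983), np.float64(0.0035017995924135235)])
cast a,b [0.43953243 0.35234964 0.        ] [0.4305481  0.34363678 0.        ]
zs [0.55924442 0.05555868 0.27      ] [0.57196889 0.06889466 0.27      ]
st [0.57362667 0.0625008  0.        ] [0.56391342 0.0517905  0.        ]
```

View pics/crops.png

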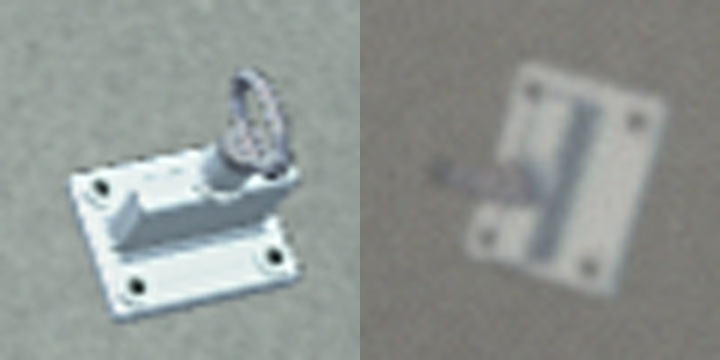

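View pics/crop2.png

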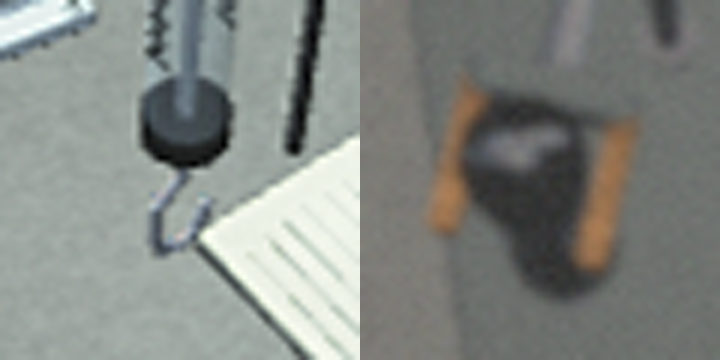

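```bash
python3 - <<'E'
from h import *
a=ctrl.snapshot('scene');b=ctrl.snapshot('top')
def crop(p,r0,r1,c0,c1,f): return cv2.resize(p['image'][r0:r1,c0:c1,::-1],None,fx=f,fy=f,interpolation=cv2.INTER_CUBIC)
cv2.imwrite('pics/s1.png',crop(a,230,320,220,325,7)); cv2.imwrite('pics/s2.png',crop(b,140,230,225,300,6.5))
cv2.imwrite('pics/s3.png',crop(a,190,225,275,325,15))
E
```

```text
(no output)
```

View pics/s1.png

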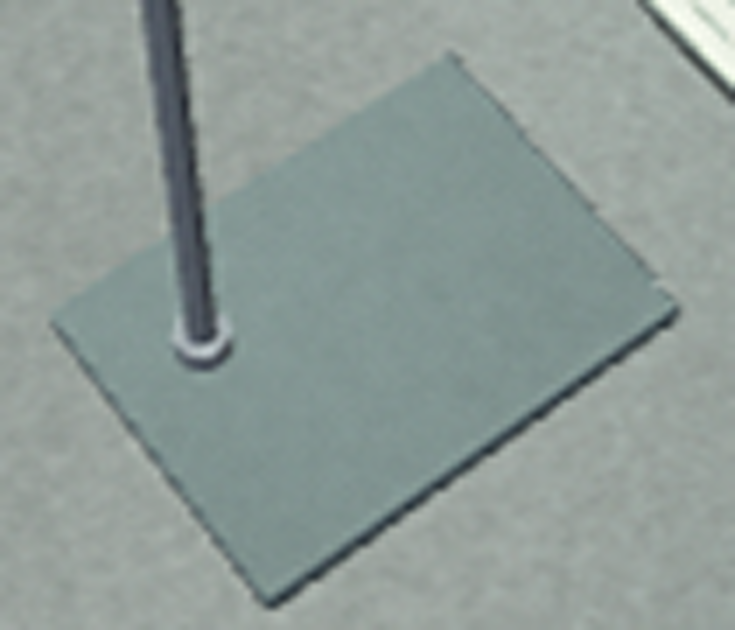

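View pics/s2.png

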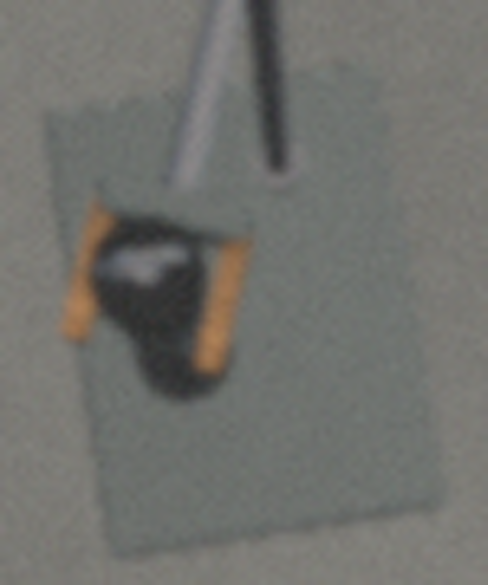

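View pics/s3.png

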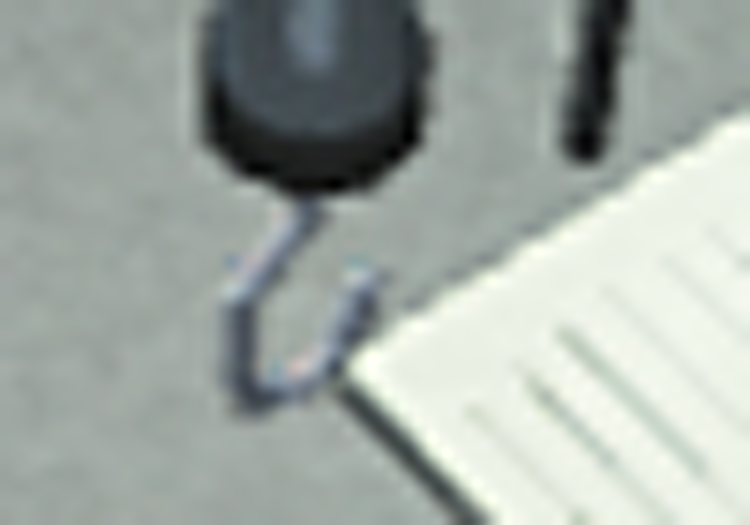

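```bash
cat > fit.py <<'E'
from h import *
from scipy.optimize import least_squares
a=ctrl.snapshot('scene');b=ctrl.snapshot('top')
def px(u,v,f,c0,r0): return np.array([(u+.5)/f-.5+c0,(v+.5)/f-.5+r0])
def fit(obs,x0):
    def pose(q,l): c,s=np.cos(q[2]),np.sin(q[2]); return np.array([q[0]+c*l[0]-s*l[1],q[1]+s*l[0]+c*l[1],l[2]])
    def res(q): return np.concatenate([proj(p,pose(q,l))-uv for p,uv,l in obs])
    r=least_squares(res,x0); return r.x,r.fun.reshape(-1,2)
if __name__=='__main__':
    S=lambda u,v:px(u,v,7,220,230); T=lambda u,v:px(u,v,6.5,225,140)
    z=.012
    oa=[(a,S(450,53),(-.05,-.095,z)),(a,S(678,308),(-.05,.055,z)),(a,S(270,602),(.15,.055,z)),(a,S(52,318),(.15,-.095,z)),(a,S(203,345),(.11,-.045,z))]
    ob=[(b,T(48,112),(.15,.055,z)),(b,T(440,507),(-.05,-.095,z)),(b,T(115,555),(-.05,.055,z))]
    for o in (oa,ob,oa+ob):
        q,r=fit(o,[.57,.06,.1]); print('stand',np.round(q,4),np.degrees(q[2])); print(np.round(r,1).tolist())
    A=lambda u,v:px(u,v,6,360,300); B=lambda u,v:px(u-360,v,7.2,130,225)
    z=.014
    ca=[(a,A(68,178),(.04,-.03,z)),(a,A(113,312),(.04,.03,z)),(a,A(302,270),(-.04,.03,z))]
    cb=[(b,B(525,63),(.04,.03,z)),(b,B(667,100),(.04,-.03,z)),(b,B(615,297),(-.04,-.03,z)),(b,B(467,255),(-.04,.03,z))]
    for o in (ca,cb,ca+cb):
        q,r=fit(o,[.434,.345,-.2]); print('cast',np.round(q,4),np.degrees(q[2])); print(np.round(r,1).tolist())
    hk=lambda u,v:px(u,v,15,275,190)
    Sx=onz(a,hk(262,395)[::-1],.2675); print('hookbottom wire centre',Sx)
    Sx=onz(a,hk(362,275)[::-1],.286); print('tip',Sx)
E
python3 fit.py
```

```text
stand [0.565  0.0625 0.1586] 9.089479742420291
[[-0.1, -0.5], [0.9, -0.2], [-0.0, 0.7], [-0.9, -0.8], [0.1, 0.5]]
stand [0.5594 0.062  0.1433] 8.208477964077195
[[-0.2, -0.2], [1.0, 0.0], [-0.8, 0.2]]
stand [0.563  0.0623 0.1555] 8.906732638891974
[[0.6, -0.8], [1.4, -0.5], [0.5, 0.2], [-0.2, -1.4], [0.6, -0.0], [-0.9, -1.2], [1.1, -1.7], [-0.7, -0.9]]
cast [ 0.4402  0.3435 -0.2775] -15.898067779802888
[[-0.5, -0.9], [0.7, 0.6], [-0.2, 0.3]]
cast [ 0.4337  0.3434 -0.2634] -15.090168009935027
[[-0.3, -0.3], [0.4, -0.0], [-0.1, -0.0], [-0.1, 0.3]]
cast [ 0.4367  0.3434 -0.2742] -15.71127438575735
[[0.6, -1.6], [1.9, -0.2], [0.9, -0.5], [-0.0, -1.5], [0.6, -0.9], [-0.3, -1.0], [-0.1, -0.9]]
hookbottom wire centre [0.56946254 0.06104638 0.2675    ]
tip [0.55286421 0.06031667 0.286     ]
```

```bash
cat >> h.py <<'E'
def target(grip,yaw,tilt,back=0):
    R=Ro.from_euler('xyz',[180,-tilt,yaw],degrees=True)
    return np.array(grip)-(0.159+back)*R.as_matrix()[:,2],R
def delta(p,R,p0=None,R0=None):
    o=ctrl.get_obs()
    if p0 is None: p0=o['tool_pos']
    if R0 is None: R0=Ro.from_euler('xyz',o['orientation'],degrees=True)
    d=R0.inv().apply(np.array(p)-p0); w=(R0.inv()*R).as_rotvec()
    print('goal',np.round(p,4),'shift',np.round(d,4),'turn',np.round(w,4),'deg',np.degrees(np.linalg.norm(w)))
E
python3 - <<'E'
from h import *
p,R=target([.4168,.3491,.046],-15.5,38,.11)
delta(p,R,np.array([.175,.652,.405]),Ro.from_euler('xyz',[180,0,-15],degrees=True))
w=ctrl.snapshot('wrist'); save(w,'w0'); print(w['K'],w['R'],w['t'])
E
```

```text
goal [0.2572 0.3934 0.258 ] shift [0.1464 0.2286 0.147 ] turn [-0.0029  0.6632  0.0084] deg 38.00316787042971
[[325.1922621   0.        285.7680242]
 [  0.        325.1922621 205.1845001]
 [  0.          0.          1.       ]] [[-2.58857353e-01 -9.65915533e-01 -2.31538410e-04]
 [-9.33815017e-01  2.50193383e-01  2.55720132e-01]
 [-2.46946118e-01  6.64112506e-02 -9.66750826e-01]] [ 0.67435297 -0.03232843  0.38724793]
```

View pics/w0.png

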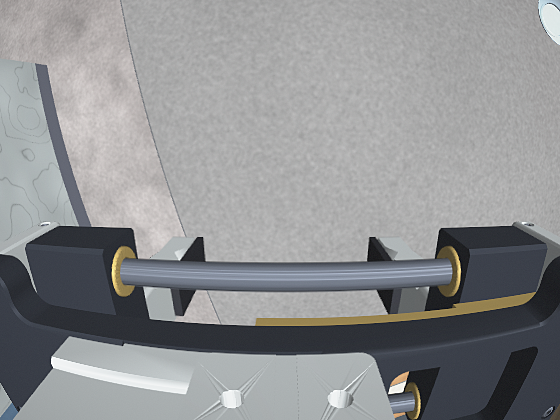

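{"fn": "carry_out", "kwargs": {
  "moves": "0.0876 0.02 0.03 0.02 0 0.1 0; 0.0876 0.04 0.06 0.04 0 0.22 0; 0.0876 0.06 0.09 0.06 0 0.33 0; 0.0876 0.08 0.12 0.08 0 0.44 0; 0.0876 0.1 0.15 0.1 0 0.55 0; 0.0876 0.12 0.18 0.12 0 0.663 0; 0.0876 0.135 0.21 0.135 -0.003 0.663 0.008; 0.0876 0.146 0.228 0.147 -0.003 0.663 0.008; 0.0876 0.146 0.228 0.147 -0.003 0.663 0.008; 0.0876 0.146 0.228 0.147 -0.003 0.663 0.008; 0.0876 0.146 0.228 0.147 -0.003 0.663 0.008"
}}

```text
clock: 3.15
tool_pos: [0.2567, 0.3952, 0.2583]
orientation: [-179.9, -38.0, -15.5]
force: [0.8, 1.0, 0.0]
opening: 0.0874
```

```bash
python3 - <<'E'
from h import *
print({k:np.round(v,4) for k,v in ctrl.get_obs().items()})
w=ctrl.snapshot('wrist'); save(w,'w1'); print(w['R'],w['t'])
for l in ['casting_grip','casting_eye','casting']: print(l,[(np.round(m['at'],1),round(m['confidence'],2)) for m in ctrl.mark_of(w,l)[:3]])
s=ctrl.snapshot('scene'); save(s,'sc1')
E
```

```text
{'clock': np.float64(3.15), 'joint_pos': array([ 85.7024,  11.3199, -57.1933,  56.5834, -46.3402, -60.3493]), 'qvel': array([ 0.3793,  0.1141,  0.1703, -0.1467,  0.2002, -0.0018]), 'tau': array([-3.21900e-01, -3.30619e+01,  1.61879e+01,  2.17660e+00,
       -1.84000e+00, -2.53000e-02]), 'tool_pos': array([0.2567, 0.3952, 0.2583]), 'orientation': array([-179.8858,  -37.97  ,  -15.5269]), 'force': array([0.8281, 0.9941, 0.0422]), 'moment': array([0.5446, 1.9645, 0.038 ]), 'opening': np.float64(0.0874)}
[[-0.26652222 -0.96382699 -0.0018542 ]
 [-0.88599705  0.24575674 -0.3932084 ]
 [ 0.37944055 -0.10315596 -0.91944751]] [0.44907136 0.30184136 0.17790583]
casting_grip [(array([209.8, 285.2]), 0.73)]
casting_eye [(array([108. , 286.8]), 0.84)]
casting [(array([206.7, 286.7]), 0.92)]
```

View pics/w1.png

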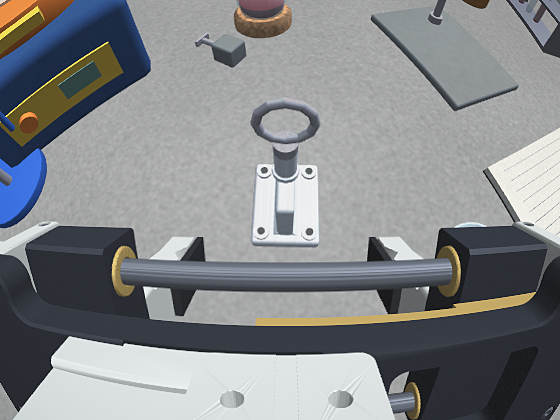

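View pics/sc1.png

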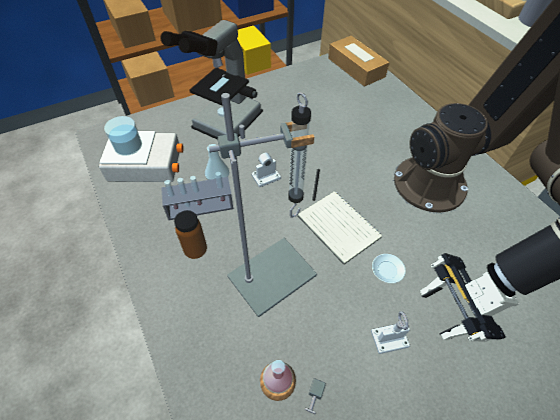

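```bash
cat >> h.py <<'E'
def projw(p,X):
    K=np.array(p['K']); c=np.array(p['R'])@X+np.array(p['t']); th=np.arctan2(np.hypot(c[0],c[1]),c[2]); ph=np.arctan2(c[1],c[0])
    return np.array([K[0,2]+K[0,0]*th*np.cos(ph),K[1,2]+K[1,1]*th*np.sin(ph)])
def rayw(p,rc):
    K=np.array(p['K']);R=np.array(p['R']);t=np.array(p['t'])
    x=(rc[1]-K[0,2])/K[0,0];y=(rc[0]-K[1,2])/K[1,1];th=np.hypot(x,y)
    d=np.array([x/th*np.sin(th),y/th*np.sin(th),np.cos(th)]); return -R.T@t,R.T@d
def fit(obs,x0):
    from scipy.optimize import least_squares
    def pose(q,l): c,s=np.cos(q[2]),np.sin(q[2]); return np.array([q[0]+c*l[0]-s*l[1],q[1]+s*l[0]+c*l[1],l[2]])
    def res(q): return np.concatenate([f(p,pose(q,l))-uv for f,p,uv,l in obs])
    r=least_squares(res,x0); return r.x,r.fun.reshape(-1,2)
E
python3 - <<'E'
from h import *
w=ctrl.snapshot('wrist')
im=w['image'][:,:,::-1]
cv2.imwrite('pics/w1c.png',cv2.resize(im[90:260,235:335],None,fx=3.5,fy=3.5,interpolation=cv2.INTER_CUBIC))
cv2.imwrite('pics/w1d.png',cv2.resize(im[0:120,360:530],None,fx=4.5,fy=4.5,interpolation=cv2.INTER_CUBIC))
E
```

```text
(no output)
```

View pics/w1c.png

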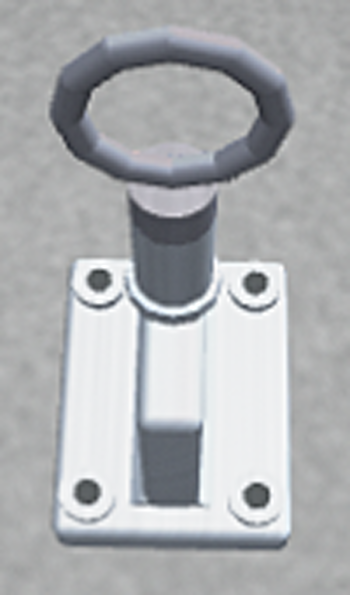

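View pics/w1d.png

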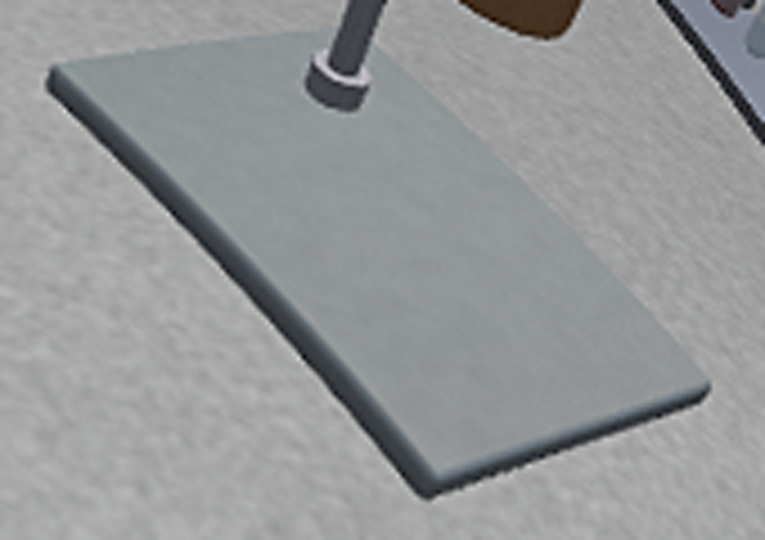

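```bash
python3 - <<'E'
from h import *
w=ctrl.snapshot('wrist')
def px(u,v,f,c0,r0): return np.array([(u+.5)/f-.5+c0,(v+.5)/f-.5+r0])
C=lambda u,v:px(u,v,3.5,235,90); D=lambda u,v:px(u,v,4.5,360,0)
o=[(projw,w,C(58,528),(-.04,.03,.014)),(projw,w,C(290,530),(-.04,-.03,.014)),(projw,w,C(72,262),(.04,.03,.014)),(projw,w,C(286,264),(.04,-.03,.014)),(projw,w,C(140,420),(-.033,.007,.069)),(projw,w,C(203,420),(-.033,-.007,.069))]
q,r=fit(o,[.437,.343,-.27]); print(np.round(q,4),np.degrees(q[2]),np.round(r,1).tolist())
c,s=np.cos(q[2]),np.sin(q[2]); g=np.array([q[0]-.021*c,q[1]-.021*s,.046]); print('grip',g)
o=[(projw,w,D(430,476),(-.05,.055,.012)),(projw,w,D(50,67),(.15,.055,.012)),(projw,w,D(708,384),(-.05,-.095,.012)),(projw,w,D(340,92),(.11,-.045,.014))]
q2,r=fit(o,[.565,.062,.15]); print('stand',np.round(q2,4),np.degrees(q2[2]),np.round(r,1).tolist(), q2-q)
for z,rc in ((.145,(108,286.8)),(.046,(209.8,285.2))):
    oo,d=rayw(w,rc); print(oo+d*(z-oo[2])/d[2])
p,R=target(g,np.degrees(q[2]),38,0); delta(p,R)
E
```

```text
[ 0.4356  0.3451 -0.2858] -16.37332206629638 [[-1.8, 1.0], [1.4, 1.5], [-0.8, -3.1], [0.5, -2.8], [-0.6, 0.7], [1.1, 1.0]]
grip [0.41547201 0.35100545 0.046     ]
stand [0.5598 0.0647 0.1415] 8.10523458823659 [[0.1, 0.5], [-1.0, -2.0], [2.5, 0.7], [-1.0, -0.9]] [ 0.12422534 -0.28040962  0.42723141]
[0.43170108 0.34472896 0.145     ]
[0.41335709 0.35088577 0.046     ]
goal [0.3216 0.3786 0.1713] shift [-0.0005 -0.0022  0.1092] turn [-0.0098  0.0003  0.0126] deg 0.9158463510023533
```

{"fn": "carry_out", "kwargs": {
  "moves": "0.0876 0 -0.001 0.02 0 0 0.005; 0.0876 0 -0.002 0.04 0 0 0.01; 0.0876 0 -0.002 0.06 0 0 0.01; 0.0876 0 -0.002 0.08 0 0 0.01; 0.0876 0 -0.002 0.1 0 0 0.01; 0.0876 0 -0.002 0.109 0 0 0.01; 0.0876 0 -0.002 0.109 0 0 0.01; 0.0876 0 -0.002 0.109 0 0 0.01; 0.0876 0 -0.002 0.109 0 0 0.01"
}}

```text
clock: 4.4
tool_pos: [0.3323, 0.4022, 0.1811]
orientation: [179.1, -37.5, -16.2]
force: [-0.3, -0.2, 0.2]
opening: 0.0875
```

```bash
python3 - <<'E'
from h import *
o=ctrl.get_obs(); print({k:np.round(v,4) for k,v in o.items()})
p=o['tool_pos'];R=Ro.from_euler('xyz',o['orientation'],degrees=True).as_matrix(); print('grasp pt',p+.159*R[:,2])
w=ctrl.snapshot('wrist'); save(w,'w2')
s=ctrl.snapshot('scene'); cv2.imwrite('pics/sc2.png',cv2.resize(s['image'][240:380,330:500,::-1],None,fx=4,fy=4,interpolation=cv2.INTER_CUBIC))
print(projw(w,p+.159*R[:,2]))
E
```

```text
{'clock': np.float64(4.4), 'joint_pos': array([ 67.2672,  21.098 , -58.2123,  81.0964, -37.9131, -71.2664]), 'qvel': array([ 0.3773, -0.2549,  0.0118,  0.2675,  0.0608, -0.1289]), 'tau': array([-3.79600e-01, -4.22811e+01,  1.30990e+01,  5.63600e-01,
       -1.99760e+00, -1.98000e-02]), 'tool_pos': array([0.3323, 0.4022, 0.1811]), 'orientation': array([179.0534, -37.5331, -16.2   ]), 'force': array([-0.2594, -0.2309,  0.2265]), 'moment': array([ 0.6119,  1.8803, -0.0114]), 'opening': np.float64(0.0875)}
grasp pt [0.42455643 0.37261446 0.05506424]
[284.33213745 267.65790988]
```

View pics/w2.png

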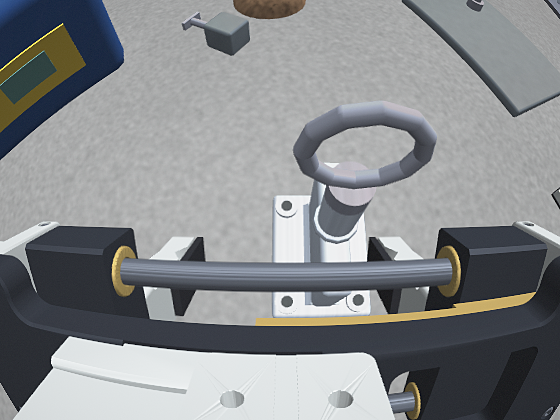

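View pics/sc2.png

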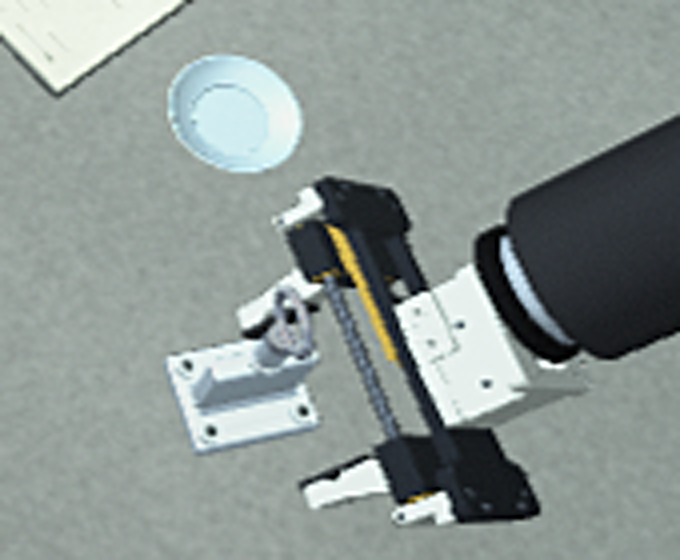

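```bash
cat > kin.py <<'E'
from h import *
import itertools
D=[([91.5085001,20.5932365,.63364167,-.0205,-70.1357694,-16.5066935],[.17463384,.65182164,.40369989],[179.903089,-.00861662,-15.0051697]),
([85.7024,11.3199,-57.1933,56.5834,-46.3402,-60.3493],[.2567,.3952,.2583],[-179.8858,-37.97,-15.5269]),
([67.2672,21.098,-58.2123,81.0964,-37.9131,-71.2664],[.3323,.4022,.1811],[179.0534,-37.5331,-16.2])]
r=lambda a,d: Ro.from_euler(a,d,degrees=True)
def chain(q,s):
    R1=r('z',q[0]);R2=R1*r('y',q[1]);R3=R2*r('y',s[0]*q[2]);R4=R3*r('x',s[1]*q[3]);R5=R4*r('y',s[2]*q[4]);R6=R5*r('x',s[3]*q[5]); return R1,R2,R3,R4,R5,R6
if __name__=='__main__':
  for s in itertools.product([1,-1],repeat=4):
    E=[chain(q,s)[5].inv()*r('xyz',o) for q,p,o in D]
    e=[(E[0].inv()*x).magnitude() for x in E]
    if max(e)<.1: print(s,e,np.round(E[0].as_matrix(),3))
    else: continue
    A=[];b=[]
    for q,p,o in D:
        R1,R2,R3,R4,R5,R6=chain(q,s); M=[x.as_matrix() for x in (R1,R2,R3,R6)]
        A.append(np.c_[M[0][:,2],M[0][:,0],M[1][:,2],M[2][:,2],M[2][:,0],M[3][:,0]]);b.append(p)
    A=np.vstack(A);b=np.hstack(b); x,_,rk,sv=np.linalg.lstsq(A,b,rcond=None); print('h a1 L2 a3 L4 d6',np.round(x,4),np.round(A@x-b,4),sv)
E
python3 kin.py
```

```text
(-1, -1, -1, -1) [0.0, 9.554301699909316e-07, 9.265951477047408e-07] [[ 0. -0.  1.]
 [-1.  0.  0.]
 [-0. -1. -0.]]
h a1 L2 a3 L4 d6 [0.2167 0.128  0.5402 0.1071 0.3115 0.3114] [-0.1918 -0.0053  0.0016 -0.0384  0.0006 -0.008   0.036  -0.0123  0.0065] [3.2901178 2.4057046 0.8524509 0.6341099 0.5013926 0.0868781]
```

```bash
python3 - <<'E'
from kin import *
s=(-1,-1,-1,-1)
A=[];b=[]
for q,p,o in D:
    M=[x.as_matrix() for x in chain(q,s)]
    A.append(np.c_[M[0][:,2],M[0][:,0],M[1][:,2],M[2][:,2],M[2][:,0],M[5][:,0],M[0][:,1]]);b.append(p)
A=np.vstack(A);b=np.hstack(b); x,_,rk,sv=np.linalg.lstsq(A,b,rcond=None); print('h a1 L2 a3 L4 d6 lat',np.round(x,4),np.round(A@x-b,4),sv)
for L in ([.3991,0,.35,.042,.351,.082],[.3991,0,.448,.042,.451,.082]):
    print(A[:,:6]@L-b)
E
```

```text
h a1 L2 a3 L4 d6 lat [-0.3429  0.0941  0.8206  0.0659  0.257  -0.0056 -0.192 ] [ 0.0003 -0.0002  0.0014 -0.0378  0.0008 -0.0071  0.0355 -0.0124  0.0057] [3.29657963 2.40675386 1.83488885 0.68065088 0.60389606 0.37186381
 0.08380182]
[-0.18696119 -0.18476117  0.16069637 -0.19033597 -0.17286407  0.10812594
 -0.19491803 -0.20312156  0.14240269]
[-0.19034301 -0.05634268  0.21829853 -0.18614964 -0.11715636  0.1111693
 -0.17411802 -0.15347739  0.13556875]
```

```bash
python3 - <<'E'
from kin import *
s=(-1,-1,-1,-1)
A=[];b=[]
for q,p,o in D:
    M=[x.as_matrix() for x in chain(q,s)]
    A.append(np.c_[[0,0,1],M[0][:,0],M[1][:,2],M[2][:,2],M[2][:,0],M[5][:,0],[1,0,0]]);b.append(p)
A=np.vstack(A);b=np.hstack(b); x,_,rk,sv=np.linalg.lstsq(A,b,rcond=None); print('h a1 L2 a3 L4 d6 x0',np.round(x,4),np.round(A@x-b,4),sv)
t=ctrl.snapshot('top'); print(onz(t,(395,281),0),onz(t,(395,281),.1))
E
```

```text
h a1 L2 a3 L4 d6 x0 [-0.0158  0.157   0.5573  0.0148  0.3122  0.0061  0.1926] [ 0.0008 -0.0005  0.0034 -0.0309 -0.0027 -0.0176  0.0301 -0.0066  0.0141] [3.29207291 2.44058179 1.81031476 0.64281776 0.59937612 0.38549662
 0.08661902]
[ 0.02288952 -0.00327803  0.        ] [ 0.05337808 -0.0021328   0.1       ]
```

```bash
python3 - <<'E'
from kin import *
s=(-1,-1,-1,-1)
def go(cols,names):
    A=[];b=[]
    for q,p,o in D:
        M=[x.as_matrix() for x in chain(q,s)]; 
        A.append(np.array([M[i][:,j] for i,j in cols]).T);b.append(p)
    A=np.vstack(A);b=np.hstack(b); x,_,rk,sv=np.linalg.lstsq(A,b,rcond=None); print(cols,np.round(x,4),np.round(A@x-b,4).tolist(),sv[-1])
go([(0,2),(0,0),(1,2),(2,2),(2,0),(5,0),(3,1)],0)
go([(0,2),(0,0),(1,2),(2,0),(5,0),(3,1)],0)
go([(0,2),(0,0),(1,2),(2,0),(5,0),(3,1),(0,1)],0)
go([(0,2),(1,2),(2,0),(5,0),(3,1),(3,2)],0)
go([(0,2),(1,2),(2,0),(2,2),(5,0),(3,1)],0)
E
```

```text
[(0, 2), (0, 0), (1, 2), (2, 2), (2, 0), (5, 0), (3, 1)] [ 1.987e-01 -0.000e+00  6.017e-01  1.000e-04  4.636e-01  1.999e-01
 -1.918e-01] [-0.0, 0.0, -0.0, 0.0, 0.0, 0.0, -0.0, -0.0, -0.0] 0.08682758767534501
[(0, 2), (0, 0), (1, 2), (2, 0), (5, 0), (3, 1)] [ 0.1988  0.      0.6016  0.4636  0.1999 -0.1918] [0.0, 0.0, -0.0, 0.0, 0.0, 0.0, -0.0, -0.0, 0.0] 0.09094929736408738
[(0, 2), (0, 0), (1, 2), (2, 0), (5, 0), (3, 1), (0, 1)] [ 1.989e-01 -0.000e+00  6.015e-01  4.637e-01  2.000e-01 -1.919e-01
  1.000e-04] [0.0, 0.0, -0.0, 0.0, 0.0, 0.0, -0.0, -0.0, 0.0] 0.07566915963612134
[(0, 2), (1, 2), (2, 0), (5, 0), (3, 1), (3, 2)] [ 1.988e-01  6.017e-01  4.635e-01  2.001e-01 -1.918e-01  1.000e-04] [-0.0, 0.0, -0.0, 0.0, 0.0, 0.0, -0.0, -0.0, -0.0] 0.13287745103771703
[(0, 2), (1, 2), (2, 0), (2, 2), (5, 0), (3, 1)] [ 0.1988  0.6016  0.4636  0.      0.1999 -0.1918] [-0.0, 0.0, -0.0, 0.0, 0.0, 0.0, -0.0, -0.0, -0.0] 0.17198081757078068
```

```bash
cat >> kin.py <<'E'
S=(-1,-1,-1,-1)
LO=np.array([-176.03,-82.01,-58.28,-173.87,-174.79,-173.66]);HI=np.array([176.03,121.73,71.71,95.51,-.11,173.66])
E0=chain(D[0][0],S)[5].inv()*r('xyz',D[0][2])
E0=Ro.from_matrix(np.round(E0.as_matrix()))
def fk(q):
    C=chain(q,S); M=[x.as_matrix() for x in C]
    return np.array([0,0,.1988])+.6016*M[1][:,2]+.4636*M[2][:,0]+.1999*M[5][:,0]-.1918*M[3][:,1], C[5]*E0
def ik(p,R,n=40,seed=0):
    from scipy.optimize import least_squares
    g=np.random.default_rng(seed); out=[]
    for i in range(n):
        q0=LO+(HI-LO)*g.random(6)
        f=lambda q:np.r_[(fk(q)[0]-p)*5,(fk(q)[1].inv()*R).as_rotvec()]
        s=least_squares(f,q0,bounds=(LO,HI),max_nfev=150)
        if np.linalg.norm(s.fun)<1e-4 and not any(np.allclose(s.x,o,atol=1) for o in out): out.append(s.x)
    return out
def marg(q): return np.minimum(q-LO,HI-q)
E
cat > t.py <<'E'
from kin import *
for q,p,o in D: print(fk(q)[0]-p)
import sys
for tilt in (30,34,38,42,45):
  for fl in (0,180):
    R=Ro.from_euler('xyz',[180,-tilt,-16],degrees=True)*Ro.from_euler('z',fl,degrees=True)
    for nm,g,yw,bk in (('grasp',[.4150,.3508,.046],-16,0),('pre',[.4150,.3508,.046],-16,.08),('hook',[.541,.0605,.195],8.4,0),('hookpre',[.49,.053,.195],8.4,0)):
        p,R=target(g,yw,tilt,bk); R=R*Ro.from_euler('z',fl,degrees=True)
        print(tilt,fl,nm,[(np.round(q,0).tolist(),round(marg(q).min(),1)) for q in ik(p,R,15)])
E
python3 t.py
```

```text
[3.26187578e-08 7.04398009e-08 4.10115848e-05]
[-2.50942215e-05 -1.90522414e-05  6.86114888e-05]
[-4.15404854e-05 -3.38768930e-05  6.66263038e-05]
30 0 grasp []
30 0 pre [([78.0, 11.0, -55.0, 52.0, -39.0, -50.0], np.float64(3.4))]
30 0 hook []
30 0 hookpre []
30 180 grasp []
30 180 pre [([78.0, 11.0, -55.0, 52.0, -39.0, 130.0], np.float64(3.4))]
30 180 hook []
30 180 hookpre []
34 0 grasp []
34 0 pre [([80.0, 12.0, -57.0, 58.0, -41.0, -58.0], np.float64(1.1))]
34 0 hook []
34 0 hookpre []
34 180 grasp []
34 180 pre [([80.0, 12.0, -57.0, 58.0, -41.0, 122.0], np.float64(1.1))]
34 180 hook []
34 180 hookpre []
38 0 grasp []
38 0 pre []
38 0 hook []
38 0 hookpre []
38 180 grasp []
38 180 pre []
38 180 hook []
38 180 hookpre []
42 0 grasp []
42 0 pre []
42 0 hook []
42 0 hookpre []
42 180 grasp []
42 180 pre []
42 180 hook []
42 180 hookpre []
45 0 grasp []
45 0 pre []
45 0 hook []
45 0 hookpre []
45 180 grasp []
45 180 pre []
45 180 hook []
45 180 hookpre []
```

```bash
cat > t2.py <<'E'
import kin
from kin import *
lo,hi=LO.copy(),HI.copy()
kin.LO=np.array([-180,-120,-89,-360,-360,-360.]);kin.HI=np.array([180,150,89,360,360,360.])
for tilt in (30,38,45):
    for nm,g,yw,bk in (('grasp',[.4150,.3508,.046],-16,0),('hook',[.541,.0605,.195],8.4,0)):
        p,R=target(g,yw,tilt,bk)
        L=ik(p,R,40)
        L2=set()
        for q in L:
            q=q.copy(); q[3:]=(q[3:]+180)%360-180; L2.add(tuple(np.round(q)))
        print(tilt,nm,sorted(map(lambda t:[int(x) for x in t],L2)))
E
python3 t2.py
```

```text
30 grasp [[41, 19, -24, -137, 38, -180], [63, 18, -60, 80, -30, -66]]
30 hook [[-151, -99, -27, -138, -165, 113], [-148, -98, -55, 148, 158, 39], [-9, -4, -61, 118, 10, -14], [24, -4, -59, 53, -9, 24], [160, -99, -56, 35, -156, -32], [164, -100, -25, -45, 163, -112]]
38 grasp [[50, 21, -22, -125, 44, 164], [63, 20, -62, 91, -37, -78]]
38 hook [[-150, -99, -32, -136, -161, 116], [-147, -98, -63, 141, 156, 34], [159, -99, -64, 42, -153, -27], [162, -100, -30, -48, 158, -115]]
45 grasp [[57, 24, -22, -117, 49, 152], [66, 23, -64, 95, -45, -85]]
45 hook [[-148, -100, -36, -133, -158, 118], [-147, -99, -70, 136, 155, 31], [159, -100, -70, 49, -152, -23], [160, -101, -35, -51, 154, -117]]
```

```bash
cat > t3.py <<'E'
import kin
from kin import *
from scipy.optimize import least_squares
def solve(p,R,q0):
    f=lambda q:np.r_[(fk(q)[0]-p)*5,(fk(q)[1].inv()*R).as_rotvec()]
    s=least_squares(f,q0,max_nfev=200); return s.x if np.linalg.norm(s.fun)<1e-5 else None
def ang(q):
    q=q.copy(); q[3:]=(q[3:]+180)%360-180; return q
if __name__=='__main__':
  print('GRASP')
  for tilt in (20,25,30,35,40):
    for yaw in (-16,-30,-45,-60):
        ctr=np.array([.435,.345]); g=np.r_[ctr-.021*np.array([np.cos(np.radians(yaw)),np.sin(np.radians(yaw))]),.046]
        p,R=target(g,yaw,tilt); q=solve(p,R,[63,18,-60,80,-30,-66]); print(tilt,yaw,None if q is None else np.round(ang(q)))
  print('HOOK')
  for tilt in (20,25,30):
    for yaw in (-25,-15,0,8,20,30,40):
      for z in (.195,.15,.11):
        for q0 in ([24,-4,-59,53,-9,24],[-9,-4,-61,118,-10,-14]):
          g=np.r_[np.array([.562,.0635])-.021*np.array([np.cos(np.radians(yaw)),np.sin(np.radians(yaw))]),z]
          p,R=target(g,yaw,tilt); q=solve(p,R,q0); print(tilt,yaw,z,None if q is None else np.round(ang(q)))
E
python3 t3.py
```

```text
GRASP
20 -16 [ 66.  17. -54.  53. -25. -42.]
20 -30 [ 70.  20. -47.  39. -33. -45.]
20 -45 [ 71.  23. -39.  29. -40. -50.]
20 -60 [ 70.  26. -32.  21. -47. -56.]
25 -16 [ 64.  17. -58.  69. -27. -55.]
25 -30 [ 71.  21. -50.  48. -34. -54.]
25 -45 [ 73.  24. -41.  34. -42. -56.]
25 -60 [ 72.  28. -32.  24. -50. -61.]
30 -16 [ 63.  18. -60.  80. -30. -66.]
30 -30 [ 72.  22. -52.  55. -37. -63.]
30 -45 [ 74.  26. -42.  38. -45. -62.]
30 -60 [ 73.  29. -32.  27. -53. -64.]
35 -16 [ 63.  19. -62.  88. -34. -74.]
35 -30 [ 73.  23. -53.  60. -40. -69.]
35 -45 [ 76.  28. -42.  41. -48. -67.]
35 -60 [ 75.  32. -32.  29. -57. -67.]
40 -16 [ 64.  21. -63.  92. -39. -80.]
40 -30 [ 75.  25. -54.  64. -44. -75.]
40 -45 [ 78.  30. -43.  44. -51. -71.]
40 -60 [ 76.  34. -31.  31. -60. -70.]
HOOK
20 -25 0.195 [ 38.   3. -43.  29. -38.   5.]
20 -25 0.195 [ 38.   3. -43.  29. -38.   5.]
20 -25 0.15 [ 36.   6. -49.  36. -31.  -1.]
20 -25 0.15 [ 36.   6. -49.  36. -31.  -1.]
20 -25 0.11 [ 33.   9. -54.  46. -24. -10.]
20 -25 0.11 [ 33.   9. -54.  46. -24. -10.]
20 -15 0.195 [ 36.   1. -44.  28. -35.  17.
[... 3964 characters left out ...]
0 8 0.11 None
30 8 0.11 None
30 20 0.195 [ 29.  -4. -49.  17. -15.  66.]
30 20 0.195 [-13.  -3. -60. 113.  17.   5.]
30 20 0.15 None
30 20 0.15 None
30 20 0.11 None
30 20 0.11 None
30 30 0.195 [-19.  -2. -58. 118.  25.  14.]
30 30 0.195 [-19.  -2. -58. 118.  25.  14.]
30 30 0.15 [ -5.   2. -63.  89.  17.  32.]
30 30 0.15 [ -5.   2. -63.  89.  17.  32.]
30 30 0.11 [ 13.   6. -62.  50.  11.  56.]
30 30 0.11 [ 13.   6. -62.  50.  11.  56.]
30 40 0.195 [ 17.   1. -30. -21. -33. 129.]
30 40 0.195 [-24.   1. -55. 124.  33.  22.]
30 40 0.15 [-17.   4. -60. 107.  26.  34.]
30 40 0.15 [-17.   4. -60. 107.  26.  34.]
30 40 0.11 [ -6.   8. -63.  84.  21.  49.]
30 40 0.11 [ -6.   8. -63.  84.  21.  49.]
```

```bash
cat > t4.py <<'E'
from t3 import *
for tilt in (25,28,30,33,36,40):
  for yaw in (15,20,25,30,35,40):
    o=[]
    for z in (.195,.15,.11):
        best=None
        for q0 in ([19,5,-32,-17,-31,124],[24,3,-39,-6,-23,101],[28,4,-45,10,-15,76]):
          g=np.r_[np.array([.562,.0635])-.021*np.array([np.cos(np.radians(yaw)),np.sin(np.radians(yaw))]),z]
          p,R=target(g,yaw,tilt); q=solve(p,R,q0)
          if q is None: continue
          q=ang(q); m=marg(q).min()
          if best is None or m>best[0]: best=(m,q)
        o.append(None if best is None else (round(best[0],1),[int(x) for x in best[1]]))
    print(tilt,yaw,o)
E
python3 t4.py
```

```text
25 15 [(np.float64(12.5), [30, -2, -45, 16, -23, 60]), (np.float64(5.8), [28, 1, -52, 26, -12, 52]), None]
25 20 [(np.float64(15.7), [28, -1, -42, 8, -24, 73]), (np.float64(10.6), [28, 1, -47, 13, -16, 69]), None]
25 25 [(np.float64(19.3), [26, -1, -39, 1, -27, 86]), (np.float64(15.4), [26, 2, -42, 2, -19, 86]), (np.float64(12.0), [26, 6, -46, 3, -12, 84])]
25 30 [(np.float64(22.8), [24, 0, -35, -4, -29, 99]), (np.float64(19.7), [24, 3, -38, -6, -23, 100]), (np.float64(17.6), [24, 7, -40, -8, -17, 102])]
25 35 [(np.float64(26.0), [21, 0, -32, -10, -33, 110]), (np.float64(23.5), [21, 4, -34, -12, -27, 113]), (np.float64(22.0), [21, 7, -36, -15, -22, 116])]
25 40 [(np.float64(29.1), [19, 1, -29, -14, -36, 120]), (np.float64(26.7), [18, 5, -31, -17, -30, 124]), (np.float64(25.4), [18, 8, -32, -20, -26, 128])]
28 15 [(np.float64(7.6), [29, -3, -50, 24, -16, 53]), None, None]
28 20 [(np.float64(12.0), [28, -2, -46, 12, -19, 70]), (np.float64(4.6), [27, 0, -53, 23, -8, 60]), None]
28 25 [(np.float64(16.7), [26, -2, -41, 2, -22, 86]), (np.float64(12.6), [26, 1, -45, 3, -14, 84]), (np.float6
[... 2304 characters left out ...]
[11, 0, -29, -31, -31, 140]), (np.float64(24.7), [10, 4, -29, -37, -28, 148]), (np.float64(15.9), [7, 8, -30, -44, -26, 157])]
40 15 [None, None, None]
40 20 [None, None, None]
40 25 [None, None, (np.float64(5.6), [19, 5, -39, -37, -5, 131])]
40 30 [(np.float64(16.3), [19, -3, -38, -23, -16, 120]), (np.float64(15.1), [16, 1, -36, -35, -15, 135]), (np.float64(16.1), [10, 6, -34, -48, -16, 152])]
40 35 [(np.float64(25.2), [12, -1, -32, -34, -25, 139]), (np.float64(22.9), [9, 3, -31, -43, -23, 150]), (np.float64(10.6), [5, 7, -31, -52, -23, 163])]
40 40 [(np.float64(22.7), [7, 0, -28, -39, -32, 150]), (np.float64(13.0), [5, 4, -28, -46, -30, 160]), (np.float64(3.2), [2, 9, -28, -53, -29, 170])]
```

```bash
cat > path.py <<'E'
from t3 import *
def check(steps,q0):
    q=np.array(q0,float); bad=0; prev=None
    for (g,yaw,tilt,bk) in steps:
        p,R=target(g,yaw,tilt,bk); n=solve(p,R,q)
        if n is None: print('noIK',g,yaw,tilt); return
        print(np.round(g,3),yaw,tilt,bk,np.round(n).astype(int),'marg',round(marg(n).min(),1),'dq',np.round(np.abs(n-q).max(),0)); q=n
E
python3 - <<'E'
from path import *
o=ctrl.get_obs()
g=[.415,.3508,.046]
check([(g,-32,33,b) for b in (.08,.06,.04,.02,0)],o['joint_pos'])
p,R=target(g,-32,33,.07); 
# commanded pose at present: after limit, assume measured
delta(p,R)
E
```

```text
[0.415 0.351 0.046] -32 33 0.08 [ 82  18 -46  41 -49 -57] marg 12.5 dq 40.0
[0.415 0.351 0.046] -32 33 0.06 [ 80  19 -47  44 -47 -59] marg 10.9 dq 3.0
[0.415 0.351 0.046] -32 33 0.04 [ 78  20 -49  47 -44 -61] marg 9.2 dq 3.0
[0.415 0.351 0.046] -32 33 0.02 [ 76  21 -51  51 -42 -64] marg 7.7 dq 4.0
[0.415 0.351 0.046] -32 33 0 [ 73  23 -52  56 -39 -67] marg 6.1 dq 5.0
goal [0.3092 0.4169 0.2381] shift [ 0.014  -0.0066 -0.0611] turn [-0.1434 -0.0805  0.2248] deg 15.956616964181675
```

{"fn": "carry_out", "kwargs": {
  "moves": "0.0876 0 0 -0.02 0 0 0; 0.0876 0 0 -0.04 0 0 0; 0.0876 0 0 -0.06 -0.05 -0.02 0.08; 0.0876 0.01 -0.003 -0.06 -0.1 -0.05 0.15; 0.0876 0.014 -0.006 -0.06 -0.14 -0.08 0.22; 0.0876 0.014 -0.006 -0.06 -0.14 -0.08 0.22; 0.0876 0.014 -0.006 -0.06 -0.14 -0.08 0.22"
}}

```text
clock: 5.25
tool_pos: [0.3098, 0.416, 0.2368]
orientation: [180.0, -33.1, -31.5]
force: [-0.1, 0.4, -0.1]
opening: 0.0875
```

```bash
python3 - <<'E'
from h import *
o=ctrl.get_obs(); print(o['joint_pos'])
p,R=target([.415,.3508,.046],-32,33,0);delta(p,R)
w=ctrl.snapshot('wrist'); save(w,'w3')
E
```

```text
[ 81.0467789   18.21301514 -46.9480273   42.85245889 -47.76257814
 -58.37010749]
goal [0.3416 0.3967 0.1793] shift [-0.0002 -0.0002  0.0684] turn [-0.0037 -0.0012  0.0067] deg 0.4435259667562894
```

View pics/w3.png

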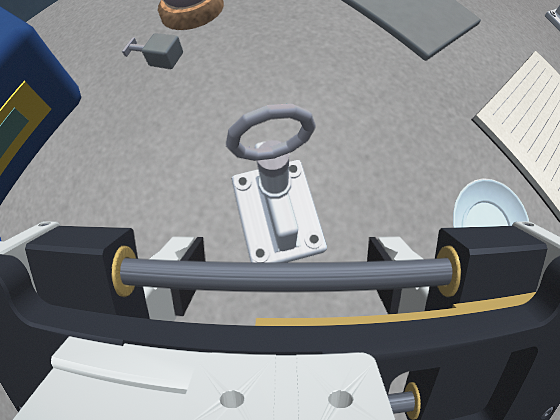

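{"fn": "carry_out", "kwargs": {
  "moves": "0.0876 0 0 0.015 0 0 0.005; 0.0876 0 0 0.03 0 0 0.006; 0.0876 0 0 0.045 0 0 0.006; 0.0876 0 0 0.058 0 0 0.006; 0.0876 0 0 0.068 0 0 0.006; 0.0876 0 0 0.068 0 0 0.006; 0.0876 0 0 0.068 0 0 0.006"
}}

```text
clock: 6.0
tool_pos: [0.3417, 0.3956, 0.1796]
orientation: [-179.9, -33.1, -32.0]
force: [0.4, 0.5, 0.2]
opening: 0.0878
```

```bash
python3 - <<'E'
from h import *
p,R=target([.415,.3508,.046],-32,33,0);delta(p,R)
w=ctrl.snapshot('wrist'); save(w,'w4')
s=ctrl.snapshot('scene'); cv2.imwrite('pics/sc4.png',cv2.resize(s['image'][240:380,330:500,::-1],None,fx=4,fy=4,interpolation=cv2.INTER_CUBIC))
E
```

```text
goal [0.3416 0.3967 0.1793] shift [-0.0007 -0.0009 -0.0002] turn [-0.001  -0.0011 -0.0006] deg 0.09326559453876307
```

View pics/w4.png

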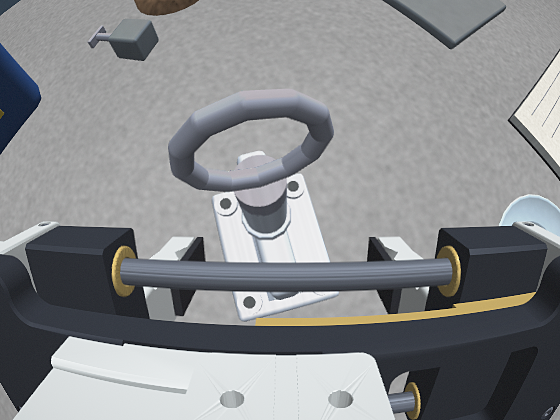

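View pics/sc4.png

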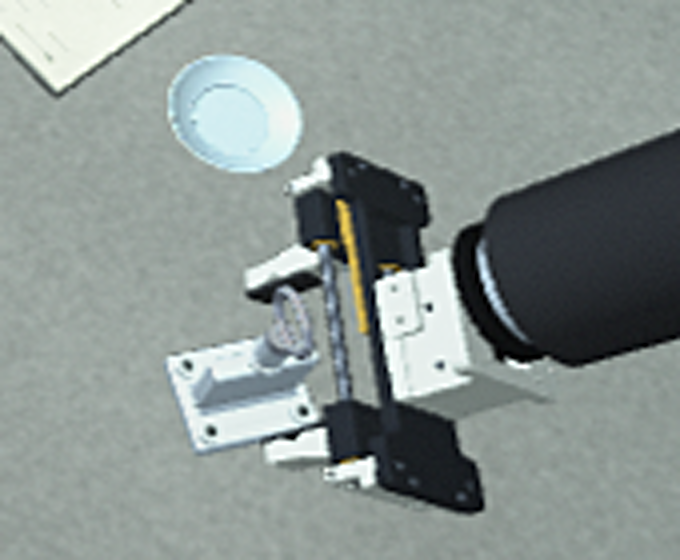

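{"fn": "carry_out", "kwargs": {
  "moves": "0.07 0 0 0 0 0 0; 0.055 0 0 0 0 0 0; 0.045 0 0 0 0 0 0; 0.036 0 0 0 0 0 0; 0.03 0 0 0 0 0 0; 0.025 0 0 0 0 0 0; 0.02 0 0 0 0 0 0; 0.016 0 0 0 0 0 0; 0.012 0 0 0 0 0 0; 0.005 0 0 0 0 0 0; 0 0 0 0 0 0 0; 0 0 0 0 0 0 0; 0 0 0 0 0 0 0"
}}

```text
clock: 7.4
tool_pos: [0.3417, 0.3965, 0.1798]
orientation: [-179.8, -33.0, -32.1]
force: [-0.8, 2.1, 0.1]
opening: 0.0136
```

```bash
python3 - <<'E'
from h import *
o=ctrl.get_obs(); print(o['opening'],o['force'],o['moment'])
w=ctrl.snapshot('wrist'); save(w,'w5')
s=ctrl.snapshot('scene'); cv2.imwrite('pics/sc5.png',cv2.resize(s['image'][240:380,330:500,::-1],None,fx=4,fy=4,interpolation=cv2.INTER_CUBIC))
E
```

```text
0.013618091089361318 [-0.82708218  2.14556236  0.06113766] [1.74059044 1.48269991 0.51652405]
```

View pics/w5.png

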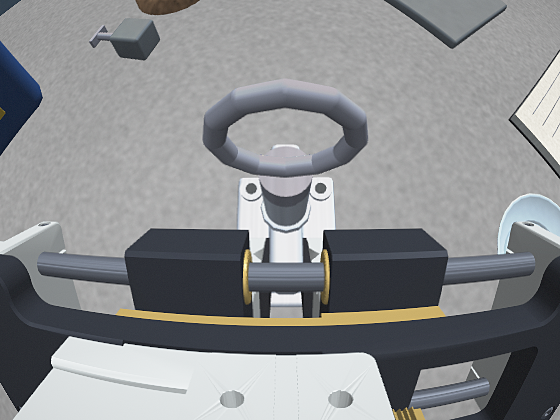

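View pics/sc5.png

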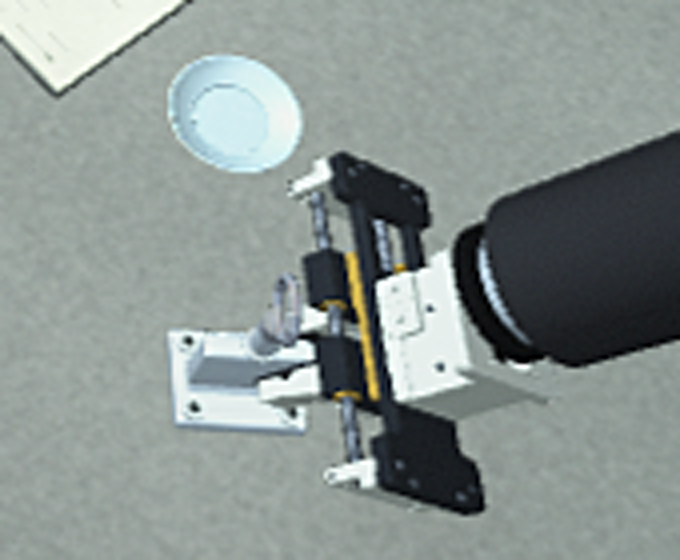

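{"fn": "carry_out", "kwargs": {
  "moves": "0 0.003 0 -0.005 0 0 0; 0 0.007 0 -0.01 0 0 0; 0 0.011 0 -0.017 0 0 0; 0 0.016 0 -0.025 0 0 0; 0 0.022 0 -0.034 0 0 0; 0 0.022 0 -0.034 0 0 0; 0 0.022 0 -0.034 0 0 0; 0 0.022 0 -0.034 0 0 0"
}}

```text
clock: 8.3
tool_pos: [0.3415, 0.396, 0.22]
orientation: [-179.9, -33.0, -32.1]
force: [0.0, -0.9, -4.2]
opening: 0.0141
```

```bash
python3 - <<'E'
from h import *
o=ctrl.get_obs(); print(o['opening'],o['force'],o['moment'],o['joint_pos'])
w=ctrl.snapshot('wrist'); save(w,'w6');o=ctrl.get_obs(); print(o['force'])
s=ctrl.snapshot('scene'); cv2.imwrite('pics/sc6.png',cv2.resize(s['image'][240:380,330:500,::-1],None,fx=4,fy=4,interpolation=cv2.INTER_CUBIC))
o=ctrl.get_obs(); print(o['force'])
E
```

```text
0.014135128154051704 [ 0.01912701 -0.92570337 -4.16345491] [1.46855483 2.31491164 0.04477302] [ 75.37374219  19.250068   -49.39026325  48.82016478 -43.77354642
 -60.02540475]
[-0.50640272 -0.12840931 -4.30609126]
[ 0.42863856  0.08631759 -4.72460456]
```

View pics/w6.png

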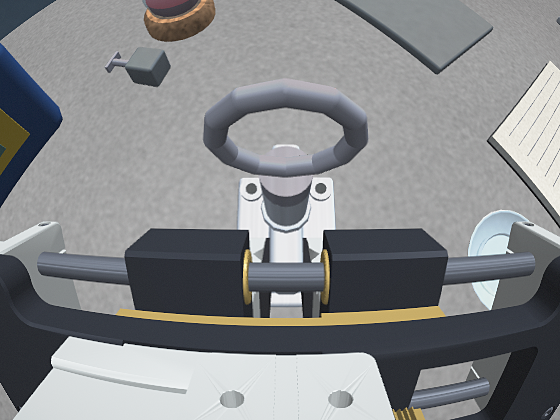

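View pics/sc6.png

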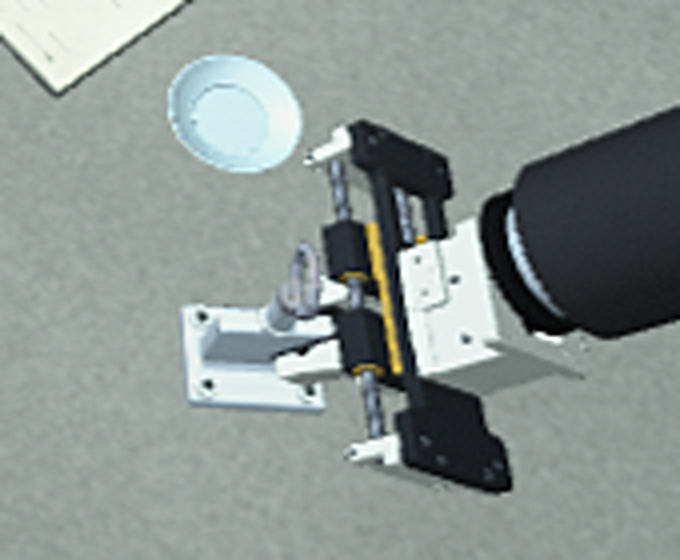

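```bash
python3 - <<'E'
from h import *
w=ctrl.snapshot('wrist'); im=w['image'][:,:,::-1]
cv2.imwrite('pics/w6c.png',cv2.resize(im[70:220,190:385],None,fx=4,fy=4,interpolation=cv2.INTER_CUBIC))
E
```

```text
(no output)
```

View pics/w6c.png

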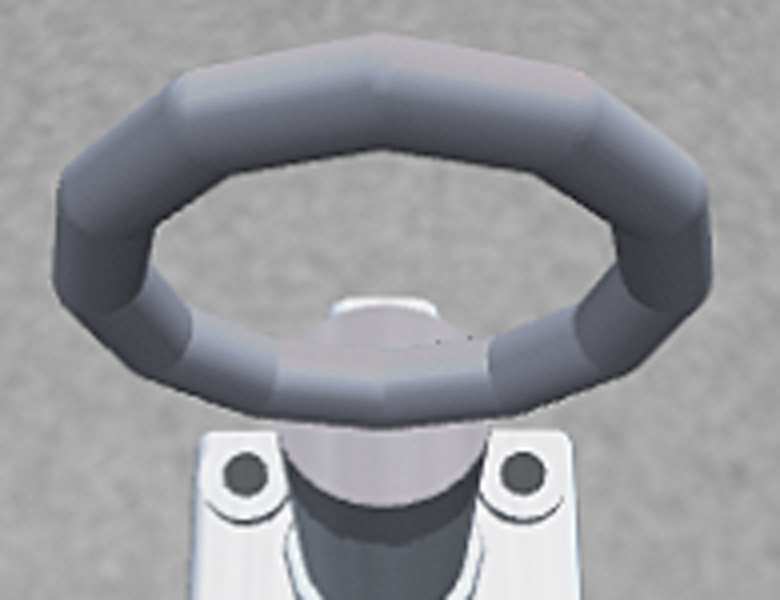

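```bash
cat > eye.py <<'E'
from h import *
from scipy.optimize import least_squares
w=ctrl.snapshot('wrist'); o=ctrl.get_obs()
p=o['tool_pos'];Rt=Ro.from_euler('xyz',o['orientation'],degrees=True)
ph=np.linspace(0,2*np.pi,121)
def circ(c,tilt):  # c: ring centre in tool frame; ring plane normal = casting x
    Rc=Rt*Ro.from_euler('y',-tilt,degrees=True)*Ro.from_euler('x',180,degrees=True)  # casting axes
    L=np.c_[0*ph,.018*np.sin(ph),.018*np.cos(ph)]
    W=p+Rt.apply(c)+Rc.apply(L); return np.array([projw(w,X) for X in W])
obs=np.array([101.5/4+190,663/4+190,92.5/4+70,388/4+70])
def bb(P): return np.array([P[:,0].min(),P[:,0].max(),P[:,1].min(),P[:,1].max()])
# nominal: casting frame rel grip -> ring centre 21, 0, 99+3-18=84
t=33
nom=np.array([0,0,.159])+Ro.from_euler('y',-t,degrees=True).apply([.021*1,0,-.084])
nom=np.array([0,0,.159])+ (Ro.from_euler('y',-t,degrees=True)*Ro.from_euler('x',180,degrees=True)).apply([.021,0,.084])
print('nom',nom, bb(circ(nom,t))-obs)
s=least_squares(lambda c:bb(circ(c,t))-obs,nom); print('fit3',s.x,s.fun)
Rct=(Ro.from_euler('y',-t,degrees=True)*Ro.from_euler('x',180,degrees=True))
print('in casting axes rel grip', Rct.inv().apply(s.x-[0,0,.159]),'nominal .021 0 .084')
s=least_squares(lambda c:bb(circ(c[:3],c[3]*100))-obs,np.r_[nom,.33]); print('fit4',s.x,s.fun, Rct.inv().apply(s.x[:3]-[0,0,.159]))
E
python3 eye.py
```

```text
nom [ 6.33617609e-02 -1.02870331e-17  9.99890920e-02] [-8.70619892  0.80290076 -2.71139681  0.7297984 ]
fit3 [0.06312641 0.0009569  0.10489106] [-0.34403871  0.34390557  0.56021244 -0.79761782]
in casting axes rel grip [ 0.02347242 -0.0009569   0.07976069] nominal .021 0 .084
fit4 [0.0630685  0.00095653 0.10526802 0.33847245] [8.52651283e-14 2.84217094e-13 1.42108547e-14 0.00000000e+00] [ 0.02362916 -0.00095653  0.079413  ]
```

```bash
cat > plan.py <<'E'
from path import *
o=ctrl.get_obs()
p0=o['tool_pos'];R0=Ro.from_euler('xyz',o['orientation'],degrees=True)
H=np.array([.562,.0635]);hy=np.radians(8.4);hx=np.array([np.cos(hy),np.sin(hy)])
def gripfor(back,eyez,yaw,lat=0):
    e=H-back*hx; y=np.radians(yaw); return np.r_[e-.0215*np.array([np.cos(y),np.sin(y)]),eyez-.0985]
if __name__=='__main__':
  for yaw,tilt in ((30,33),):
    g=gripfor(.08,.29,yaw); p1,R1=target(g,yaw,tilt); delta(p1,R1)
    W=(R0.inv()*R1).as_rotvec()
    q=o['joint_pos']; up=.105
    N=20
    for i in range(N+1):
        f=i/N; p=p0+f*(p1-p0); R=R0*Ro.from_rotvec(f*W)
        n=solve(p,R,q)
        if n is None: print('none',f); break
        print(round(f,2),np.round(n).astype(int),round(marg(n).min(),1),round(np.abs(n-q).max(),1)); q=n
    for b in (.06,.04,.02,0):
        p,R=target(gripfor(b,.29,yaw),yaw,tilt); q=solve(p,R,q); print('thread',b,np.round(q).astype(int),round(marg(q).min(),1))
    for z in (.28,.26,.24,.22,.2):
        p,R=target(gripfor(b,z,yaw),yaw,tilt); q=solve(p,R,q); print('low',z,np.round(q).astype(int),round(marg(q).min(),1))
    for bk in (.03,.06,.09):
        p,R=target(gripfor(b,z,yaw),yaw,tilt,bk); q=solve(p,R,q); print('ret',bk,np.round(q).astype(int),round(marg(q).min(),1))
E
python3 plan.py
```

```text
goal [ 0.3892 -0.0022  0.3248] shift [0.2684 0.3122 0.0487] turn [ 0.5887 -0.0016 -0.9084] deg 62.02066890878119
0.0 [ 75  19 -49  49 -44 -60] 8.9 0.0
0.05 [ 73  17 -53  53 -42 -59] 5.7 4.4
0.1 [ 71  15 -56  58 -40 -59] 2.7 4.8
0.15 [ 68  13 -58  63 -38 -58] -0.1 5.2
0.2 [ 64  10 -61  69 -36 -57] -2.7 5.6
0.25 [ 60   8 -63  75 -33 -56] -5.0 6.2
0.3 [ 54   6 -65  82 -31 -55] -7.1 6.8
0.35 [ 48   4 -67  90 -28 -53] -8.8 7.8
0.4 [ 40   2 -68  99 -24 -52] -10.0 9.2
0.45 [ 30   0 -69 110 -19 -51] -14.8 11.6
0.5 [ 16  -3 -68 128 -12 -54] -32.8 18.0
none 0.55
thread 0.06 [-20  -8 -67 108  26  25] -26.3
thread 0.04 [-17  -6 -65 105  24  26] -24.5
thread 0.02 [-14  -4 -64 103  23  26] -23.1
thread 0 [-12  -2 -62 101  22  26] -22.0
low 0.28 [ -9  -1 -63  94  20  30] -20.1
low 0.26 [  0   1 -64  77  16  40] -16.5
low 0.24 [  9   2 -64  58  13  51] -13.6
low 0.22 [ 16   5 -62  41  12  61] -11.9
low 0.2 [ 19   7 -61  29  12  70] -11.8
ret 0.03 [ 13   3 -64  47  13  58] -12.9
ret 0.06 [ -2  -1 -67  74  17  44] -17.3
ret 0.09 [-17  -5 -67 100  24  32] -24.0
```

```bash
cat > t5.py <<'E'
from plan import *
for yaw in (28,30,33):
  q=np.array([23,-2,-38,-10,-20,105.])
  for b in (0,.02,.04,.05,.06,.08):
    p,R=target(gripfor(b,.29,yaw),yaw,33); n=solve(p,R,q)
    if n is None: print(yaw,b,None);continue
    q=n;print('thread',yaw,b,np.round(q).astype(int),round(marg(q).min(),1))
  q=np.array([23,-2,-38,-10,-20,105.])
  for z in (.28,.26,.24,.22,.2):
    p,R=target(gripfor(0,z,yaw),yaw,33); q=solve(p,R,q); print('low',z,np.round(q).astype(int),round(marg(q).min(),1))
    if z in(.26,.24,.22):
     qq=q
     for bk in (.03,.06,.09):
      p,R=target(gripfor(0,z,yaw),yaw,33,bk); n=solve(p,R,qq); print('    ret',bk,None if n is None else (np.round(n).astype(int),round(marg(n).min(),1)))
      if n is not None: qq=n
E
python3 t5.py
```

```text
thread 28 0 [ 25  -3 -42  -5 -18  98] 16.4
thread 28 0.02 [ 26  -5 -45  -3 -17  95] 13.5
thread 28 0.04 [ 27  -7 -48  -1 -17  91] 10.5
thread 28 0.05 [ 28  -9 -49   0 -16  90] 8.9
thread 28 0.06 [ 29 -10 -51   2 -16  87] 7.4
thread 28 0.08 [ 31 -13 -54   5 -16  83] 4.2
low 0.28 [ 25  -2 -42  -6 -16  98] 15.8
low 0.26 [ 25   0 -43  -7 -14 100] 13.4
    ret 0.03 (array([ 25,  -4, -44,  -6, -17,  98]), np.float64(14.8))
    ret 0.06 (array([ 25,  -8, -43,  -5, -22,  97]), np.float64(15.2))
    ret 0.09 (array([ 24, -11, -42,  -4, -26,  97]), np.float64(16.1))
low 0.24 [ 25   2 -44 -10 -11 103] 10.9
    ret 0.03 (array([ 25,  -2, -45,  -7, -14, 100]), np.float64(13.7))
    ret 0.06 (array([ 25,  -6, -44,  -6, -19,  98]), np.float64(13.8))
    ret 0.09 (array([ 24, -10, -44,  -5, -23,  98]), np.float64(14.4))
low 0.22 [ 24   5 -44 -14  -9 107] 8.9
    ret 0.03 (array([ 24,   0, -45, -10, -12, 102]), np.float64(11.7))
    ret 0.06 (array([ 24,  -4, -46,  -7, -16, 100]), np.float64(12.7))
    ret 0.09 (array([ 24,  -8, -45,  -6, -20,  99]), np.float64(12.9))
low 0.2 [ 23   7 -43 -19  -8 113
[... 1526 characters left out ...]
loat64(21.4))
    ret 0.06 (array([ 19,  -6, -37, -16, -28, 116]), np.float64(21.5))
    ret 0.09 (array([ 19,  -9, -36, -15, -32, 115]), np.float64(22.1))
low 0.24 [ 19   3 -37 -23 -19 124] 19.1
    ret 0.03 (array([ 19,   0, -37, -20, -22, 121]), np.float64(20.9))
    ret 0.06 (array([ 19,  -4, -38, -18, -25, 118]), np.float64(20.6))
    ret 0.09 (array([ 18,  -8, -37, -16, -29, 117]), np.float64(20.9))
low 0.22 [ 18   6 -36 -27 -18 129] 17.6
    ret 0.03 (array([ 18,   2, -38, -23, -20, 125]), np.float64(20.0))
    ret 0.06 (array([ 18,  -2, -38, -21, -23, 121]), np.float64(20.0))
    ret 0.09 (array([ 18,  -6, -38, -18, -27, 119]), np.float64(20.0))
low 0.2 [ 17   8 -36 -31 -17 134] 16.6
```

```bash
cat > t6.py <<'E'
from plan import *
import itertools
def seg(pa,Ra,pb,Rb,q,N=16):
    W=(Ra.inv()*Rb).as_rotvec(); mm=99;mx=0
    for i in range(1,N+1):
        f=i/N; n=solve(pa+f*(pb-pa),Ra*Ro.from_rotvec(f*W),q)
        if n is None: return None,-99,0
        mm=min(mm,marg(n).min());mx=max(mx,np.abs(n-q).max()); q=n
        if mm<2: return None,mm,mx
    return q,mm,mx
if __name__=='__main__':
  G=gripfor(.08,.29,30); pf,Rf=target(G,30,33)
  res=[]
  for x,y,z,yv in itertools.product((.45,.5,.55,.6),(.2,.25,.3),(.2,.26),(-32,0,30)):
    pv,Rv=target([x,y,z],yv,33)
    q,m1,d1=seg(p0,R0,pv,Rv,o['joint_pos'])
    if q is None: continue
    q2,m2,d2=seg(pv,Rv,pf,Rf,q)
    if q2 is None: res.append((-1,m1,x,y,z,yv,round(m2,1),d1)); continue
    res.append((round(min(m1,m2),1),round(max(d1,d2),1),x,y,z,yv,np.round(q).tolist(),np.round(q2).tolist()))
  for r_ in sorted(res,key=lambda t:-t[0])[:12]: print(r_)
E
python3 t6.py
```

```text
(np.float64(3.5), np.float64(16.8), 0.6, 0.3, 0.26, 30, [46.0, 4.0, -38.0, 28.0, -19.0, 50.0], [29.0, -12.0, -51.0, -2.0, -18.0, 93.0])
(-1, np.float64(5.117066599962882), 0.45, 0.2, 0.2, -32, np.float64(0.3), np.float64(1.3937783499171559))
(-1, np.float64(8.350132190066176), 0.45, 0.2, 0.26, -32, np.float64(1.3), np.float64(1.688307761691668))
(-1, np.float64(8.492892494767403), 0.45, 0.25, 0.2, -32, np.float64(1.0), np.float64(1.1456122125897181))
(-1, np.float64(9.059842813352496), 0.45, 0.25, 0.26, -32, np.float64(1.1), np.float64(1.5583522274379078))
(-1, np.float64(2.2138938219224116), 0.45, 0.25, 0.26, 0, np.float64(1.7), np.float64(4.164730349832274))
(-1, np.float64(9.146608355148842), 0.45, 0.3, 0.2, -32, np.float64(1.4), np.float64(1.102574485489356))
(-1, np.float64(9.430651255281632), 0.45, 0.3, 0.26, -32, np.float64(0.6), np.float64(1.6711445789721537))
(-1, np.float64(5.132953100814802), 0.45, 0.3, 0.26, 0, np.float64(0.7), np.float64(3.643103954019649))
(-1, np.float64(7.122920395225222), 0.5, 0.2, 0.2, -32, np.float64(0.5), np.float64(1.6388236871866226))
(-1, np.float64(8.798814403632115), 0.5, 0.2, 0.26, -32, np.float64(1.3), np.float64(1.9951668614564966))
(-1, np.float64(8.904306633223023), 0.5, 0.25, 0.2, -32, np.float64(0.8), np.float64(1.4037618541355812))
```

```bash
cat > t7.py <<'E'
from t6 import *
G=gripfor(.08,.29,30); pf,Rf=target(G,30,33)
res=[]
for x,y,z in itertools.product((.5,.55,.6,.65),(.2,.27,.34),(.22,.3)):
    pv,Rv=target([x,y,z],-32,33)
    q,m1,d1=seg(p0,R0,pv,Rv,o['joint_pos'],10)
    if q is None: continue
    for x2,y2,yw in itertools.product((.5,.55,.6),(.15,.2,.25,.3),(30,40)):
        pw,Rw=target([x2,y2,z],yw,33)
        q2,m2,d2=seg(pv,Rv,pw,Rw,q,12)
        if q2 is None: continue
        q3,m3,d3=seg(pw,Rw,pf,Rf,q2,10)
        if q3 is None: continue
        res.append((round(min(m1,m2,m3),1),(round(m1,1),round(m2,1),round(m3,1)),round(max(d1,d2,d3),1),(x,y,z),(x2,y2,yw)))
for r_ in sorted(res,key=lambda t:-t[0])[:12]: print(r_)
E
time timeout 560 python3 t7.py
```

```text
(np.float64(7.6), (np.float64(9.1), np.float64(8.7), np.float64(7.6)), np.float64(17.0), (0.5, 0.2, 0.3), (0.5, 0.15, 40))
(np.float64(7.6), (np.float64(9.1), np.float64(9.4), np.float64(7.6)), np.float64(15.7), (0.5, 0.2, 0.3), (0.5, 0.2, 40))
(np.float64(7.6), (np.float64(9.1), np.float64(10.5), np.float64(7.6)), np.float64(15.1), (0.5, 0.2, 0.3), (0.55, 0.15, 30))
(np.float64(7.6), (np.float64(9.1), np.float64(10.7), np.float64(7.6)), np.float64(17.5), (0.5, 0.2, 0.3), (0.55, 0.15, 40))
(np.float64(7.6), (np.float64(9.1), np.float64(11.5), np.float64(7.6)), np.float64(16.3), (0.5, 0.2, 0.3), (0.55, 0.2, 40))
(np.float64(7.6), (np.float64(9.1), np.float64(12.4), np.float64(7.6)), np.float64(15.5), (0.5, 0.2, 0.3), (0.55, 0.25, 40))
(np.float64(7.6), (np.float64(9.1), np.float64(12.6), np.float64(7.6)), np.float64(15.6), (0.5, 0.2, 0.3), (0.6, 0.15, 30))
(np.float64(7.6), (np.float64(9.1), np.float64(12.5), np.float64(7.6)), np.float64(17.7), (0.5, 0.2, 0.3), (0.6, 0.15, 40))
(np.float64(7.6), (np.float64(9.1), np.float64(13.5), np.float64(7.6)), np.float64(14.6), (0.5, 0.2, 0.3), (0.6, 0.2, 30))
(np.float64(7.6), (np.float64(9.1), np.float64(13.3), np.float64(7.6)), np.float64(16.8), (0.5, 0.2, 0.3), (0.6, 0.2, 40))
(np.float64(7.6), (np.float64(9.1), np.float64(14.6), np.float64(7.6)), np.float64(13.4), (0.5, 0.2, 0.3), (0.6, 0.25, 30))
(np.float64(7.6), (np.float64(9.1), np.float64(14.3), np.float64(7.6)), np.float64(15.9), (0.5, 0.2, 0.3), (0.6, 0.25, 40))
real	4m42.451s
user	4m19.134s
sys	0m0.409s
```

```bash
python3 - <<'E'
from h import *
p,R=target([.5,.2,.3],-32,33); delta(p,R)
print(ctrl.get_obs()['clock'])
E
```

```text
goal [0.4266 0.2459 0.4333] shift [ 0.2436  0.0819 -0.0964] turn [-0.0012 -0.0008 -0.0012] deg 0.1056612367852447
8.5
```

{"fn": "carry_out", "kwargs": {
  "moves": "0 0.01 0.003 -0.01 0 0 0; 0 0.03 0.01 -0.02 0 0 0; 0 0.06 0.02 -0.03 0 0 0; 0 0.09 0.03 -0.04 0 0 0; 0 0.12 0.04 -0.05 0 0 0; 0 0.15 0.05 -0.06 0 0 0; 0 0.18 0.06 -0.072 0 0 0; 0 0.21 0.07 -0.084 0 0 0; 0 0.232 0.078 -0.092 0 0 0; 0 0.244 0.082 -0.096 0 0 0; 0 0.244 0.082 -0.096 0 0 0; 0 0.244 0.082 -0.096 0 0 0"
}}

```text
clock: 9.7
tool_pos: [0.4268, 0.2454, 0.4326]
orientation: [-179.9, -33.0, -32.1]
force: [-0.2, -0.9, -5.0]
opening: 0.0137
```

```bash
python3 - <<'E'
from h import *
print(ctrl.get_obs()['joint_pos'])
p,R=target([.5,.2,.3],40,33); delta(p,R)
w=ctrl.snapshot('wrist'); save(w,'w7')
E
```

```text
[ 61.44610116  -0.89707572 -40.2033439   39.10300311 -59.57208575
 -26.54402248]
goal [0.4337 0.1443 0.4333] shift [0.0503 0.082  0.0317] turn [ 0.6839 -0.0011 -1.0553] deg 72.05293169992285
```

View pics/w7.png

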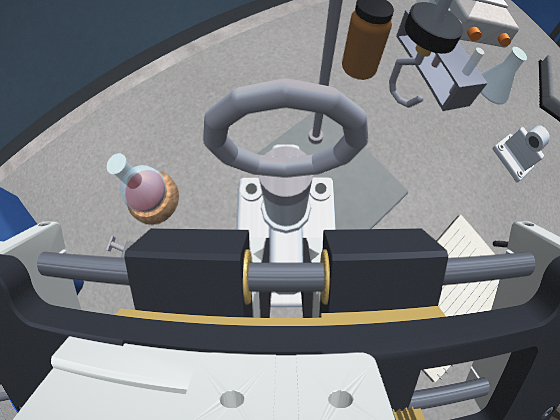

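{"fn": "carry_out", "kwargs": {
  "moves": "0 0.003 0.004 0.002 0.03 0 -0.05; 0 0.007 0.012 0.005 0.1 0 -0.15; 0 0.011 0.018 0.007 0.15 0 -0.23; 0 0.015 0.025 0.01 0.21 0 -0.32; 0 0.019 0.031 0.012 0.26 0 -0.4; 0 0.023 0.037 0.014 0.31 0 -0.48; 0 0.027 0.044 0.017 0.366 0 -0.565; 0 0.031 0.05 0.019 0.42 0 -0.65; 0 0.035 0.057 0.022 0.475 0 -0.735; 0 0.039 0.064 0.025 0.53 0 -0.82; 0 0.043 0.07 0.027 0.583 0 -0.9; 0 0.046 0.076 0.029 0.635 0 -0.98; 0 0.05 0.082 0.032 0.684 0 -1.055; 0 0.05 0.082 0.032 0.684 0 -1.055; 0 0.05 0.082 0.032 0.684 0 -1.055; 0 0.05 0.082 0.032 0.684 0 -1.055"
}}

```text
clock: 11.35
tool_pos: [0.4336, 0.1446, 0.4325]
orientation: [179.9, -32.9, 40.0]
force: [-0.1, -0.1, -3.8]
opening: 0.0137
```

```bash
python3 - <<'E'
from h import *
import plan
print(ctrl.get_obs()['joint_pos'])
p,R=target(plan.gripfor(.08,.29,30),30,33); delta(p,R)
w=ctrl.snapshot('wrist'); save(w,'w8')
E
```

```text
[ 44.33093703 -11.63079435 -37.39514816   4.57887669 -31.47200517
  82.48081152]
goal [ 0.3892 -0.0022  0.3248] shift [-0.1663  0.0839  0.0206] turn [-0.0943  0.0013  0.1469] deg 10.002323114511503
```

View pics/w8.png

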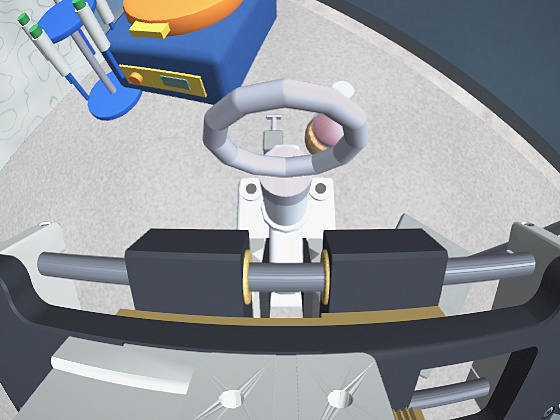

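{"fn": "carry_out", "kwargs": {
  "moves": "0 -0.006 0.003 0.001 -0.004 0 0.006; 0 -0.02 0.01 0.003 -0.01 0 0.02; 0 -0.04 0.02 0.005 -0.02 0 0.035; 0 -0.06 0.03 0.007 -0.034 0 0.053; 0 -0.08 0.04 0.01 -0.045 0 0.07; 0 -0.1 0.05 0.012 -0.056 0 0.088; 0 -0.12 0.06 0.015 -0.068 0 0.106; 0 -0.14 0.07 0.017 -0.08 0 0.124; 0 -0.156 0.079 0.019 -0.09 0 0.14; 0 -0.166 0.084 0.021 -0.094 0 0.147; 0 -0.166 0.084 0.021 -0.094 0 0.147; 0 -0.166 0.084 0.021 -0.094 0 0.147; 0 -0.166 0.084 0.021 -0.094 0 0.147"
}}

```text
clock: 12.7
tool_pos: [0.3902, -0.0018, 0.3258]
orientation: [-179.9, -33.1, 30.0]
force: [0.1, -0.5, -3.6]
opening: 0.0139
```

```bash
python3 - <<'E'
from h import *
import plan
print(ctrl.get_obs()['joint_pos'])
p,R=target(plan.gripfor(.08,.29,30),30,33); delta(p,R)
w=ctrl.snapshot('wrist'); save(w,'w9')
s=ctrl.snapshot('scene'); cv2.imwrite('pics/sc9.png',cv2.resize(s['image'][150:290,230:400,::-1],None,fx=4.5,fy=4.2,interpolation=cv2.INTER_CUBIC))
for l in ['casting_eye','hook_seat','zero_seat']:
  for pic in (w,s): print(l,[(np.round(m['at'],1),round(m['confidence'],2)) for m in ctrl.mark_of(pic,l)[:2]])
E
```

```text
[ 28.69717651 -12.15090688 -50.44720711  -2.43085772 -18.58024008
  93.40469644]
goal [ 0.3892 -0.0022  0.3248] shift [-0.0015 -0.0001  0.0002] turn [-0.0011 -0.0026  0.0002] deg 0.15983395765086209
casting_eye [(array([102.4, 283.7]), 0.62)]
casting_eye [(array([188.6, 319.7]), 0.76), (array([207.7, 196.2]), 0.28)]
hook_seat []
hook_seat [(array([214.3, 293.7]), 0.38)]
zero_seat []
zero_seat [(array([217.5, 294.6]), 0.68)]
```

View pics/w9.png

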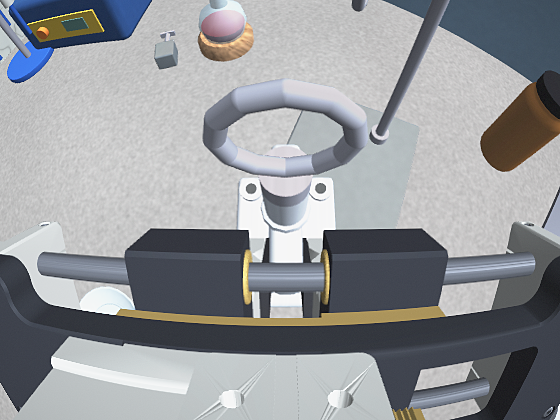

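View pics/sc9.png

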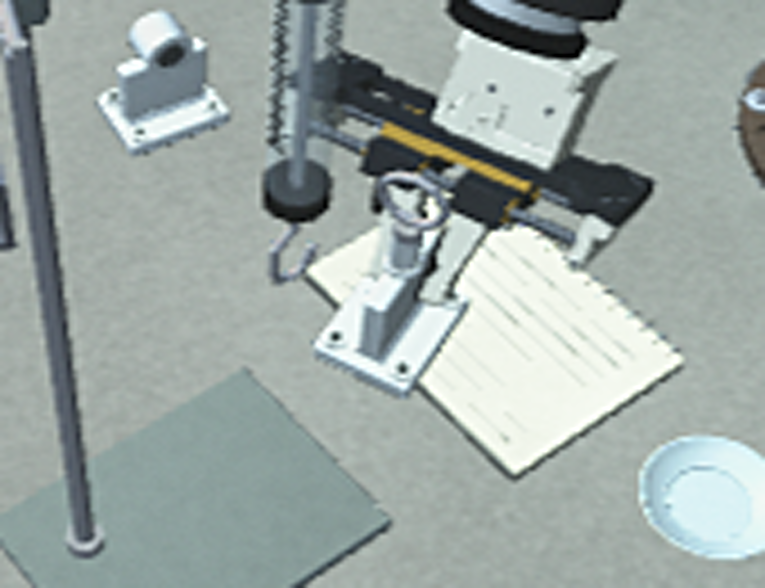

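```bash
cat > cmp.py <<'E'
from h import *
s=ctrl.snapshot('scene'); o=ctrl.get_obs()
R0,C0,F=180,275,12
im=cv2.resize(s['image'][R0:R0+48,C0:C0+62,::-1],None,fx=F,fy=F,interpolation=cv2.INTER_CUBIC)
p=o['tool_pos'];Rt=Ro.from_euler('xyz',o['orientation'],degrees=True)
Rc=Rt*Ro.from_euler('y',-33,degrees=True)*Ro.from_euler('x',180,degrees=True)
g=p+Rt.apply([0,0,.159]); c=g+Rc.apply([.021,0,.0835])
print('ring centre',c,'upz',Rc.apply([0,0,1]),'eye',c+Rc.apply([0,0,.015]))
def dr(X,col):
    u=proj(s,X); cv2.circle(im,(int((u[0]-C0+.5)*F),int((u[1]-R0+.5)*F)),2,col,-1)
for a in np.linspace(0,2*np.pi,60): dr(c+Rc.apply([0,.018*np.sin(a),.018*np.cos(a)]),(0,0,255))
import sys
hx,hyy,hz,yw=[float(v) for v in sys.argv[1:5]]
Rh=Ro.from_euler('z',yw,degrees=True)
# hook wire centre: J: bottom arc; seat at 0 ; wire centre 2.5 below; arc radius ~? tip at x=-13,z=16 ; shank +x
rr=.012
for a in np.linspace(0,np.pi,30): dr(np.array([hx,hyy,hz])+Rh.apply([-rr*np.cos(a)*1.0,0,-.0025+rr-rr*np.sin(a)]),(0,200,0))
dr(np.array([hx,hyy,hz])+Rh.apply([-.013,0,.016]),(255,0,0))
dr(np.array([hx,hyy,hz])+Rh.apply([0,0,.065]),(255,0,255))
cv2.imwrite('pics/'+sys.argv[5]+'.png',im)
w=ctrl.snapshot('wrist')
for X in ([hx,hyy,hz],): print('wrist proj',projw(w,np.array(X)),projw(w,c))
E
python3 cmp.py .562 .0635 .27 8.4 cmp1
```

```text
ring centre [0.4833755  0.05221937 0.27587243] upz [-0.00114349 -0.00188233  0.99999757] eye [0.48335834 0.05219113 0.2908724 ]
wrist proj [361.35317438 -10.09394963] [286.68556822 136.06806766]
```

View pics/cmp1.png

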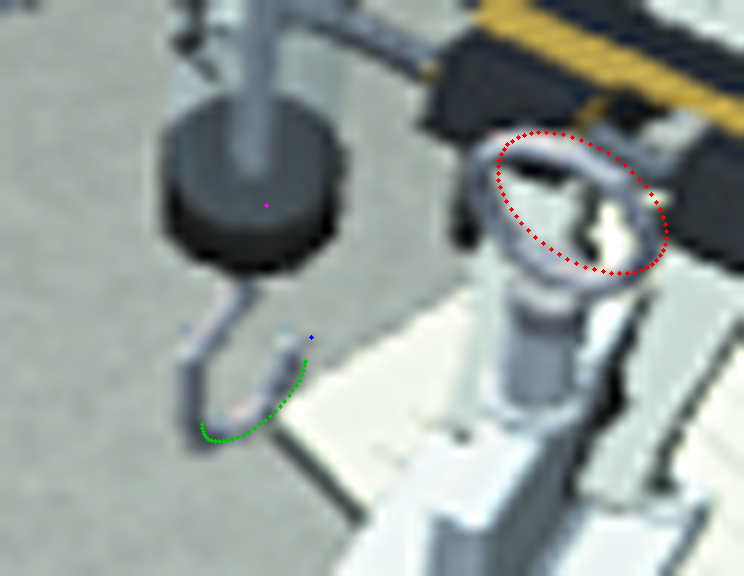

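```bash
cat > eyegoal.py <<'E'
from h import *
import sys
o=ctrl.get_obs(); p=o['tool_pos'];Rt=Ro.from_euler('xyz',o['orientation'],degrees=True)
Rc=Rt*Ro.from_euler('y',-33,degrees=True)*Ro.from_euler('x',180,degrees=True)
e=p+Rt.apply([0,0,.159])+Rc.apply([.021,0,.0985])
print('eye',np.round(e,4),'clock',o['clock'],'F',np.round(o['force'],2),'open',round(o['opening'],4))
H=np.array([.561,.0625,.270]);Rh=Ro.from_euler('z',8.4,degrees=True)
print('eye in hook frame',np.round(Rh.inv().apply(e-H),4))
if len(sys.argv)>1:
    t=H+Rh.apply([float(v) for v in sys.argv[1:4]])
    print('tool shift',np.round(Rt.inv().apply(t-e),4))
    R=Ro.from_euler('xyz',[180,-33,30],degrees=True); print('turn corr',np.round((Rt.inv()*R).as_rotvec(),4))
E
python3 eyegoal.py -.034 0 .0205
```

```text
eye [0.4834 0.0522 0.2908] clock 13.2 F [-0.03  0.07 -4.11] open 0.0139
eye in hook frame [-0.0783  0.0011  0.0208]
tool shift [0.034  0.0174 0.0226]
turn corr [-0.0013 -0.0019  0.    ]
```

{"fn": "carry_out", "kwargs": {
  "moves": "0 0.004 0.002 0.003 0 0 0; 0 0.011 0.006 0.007 0 0 0; 0 0.019 0.01 0.012 0 0 0; 0 0.027 0.014 0.017 0 0 0; 0 0.031 0.016 0.021 0 0 0; 0 0.034 0.0174 0.0226 0 0 0; 0 0.034 0.0174 0.0226 0 0 0; 0 0.034 0.0174 0.0226 0 0 0"
}}

```text
clock: 14.0
tool_pos: [0.4339, 0.0034, 0.3249]
orientation: [-179.9, -33.1, 30.0]
force: [0.9, 0.1, -3.6]
opening: 0.014
```

```bash
python3 eyegoal.py -.02 0 .0205; python3 cmp.py .561 .0625 .27 8.4 cmp2
```

```text
eye [0.5271 0.0573 0.2902] clock 14.0 F [ 0.88  0.09 -3.58] open 0.014
eye in hook frame [-0.0343 -0.0002  0.0202]
tool shift [0.0114 0.0051 0.007 ]
turn corr [-0.0013 -0.0013 -0.0003]
ring centre [0.5270299  0.05732751 0.27527466] upz [-7.72515717e-04 -1.80587381e-03  9.99998071e-01] eye [0.52701831 0.05730042 0.29027463]
wrist proj [327.03966754  57.62941575] [286.66728826 135.96468862]
```

View pics/cmp2.png

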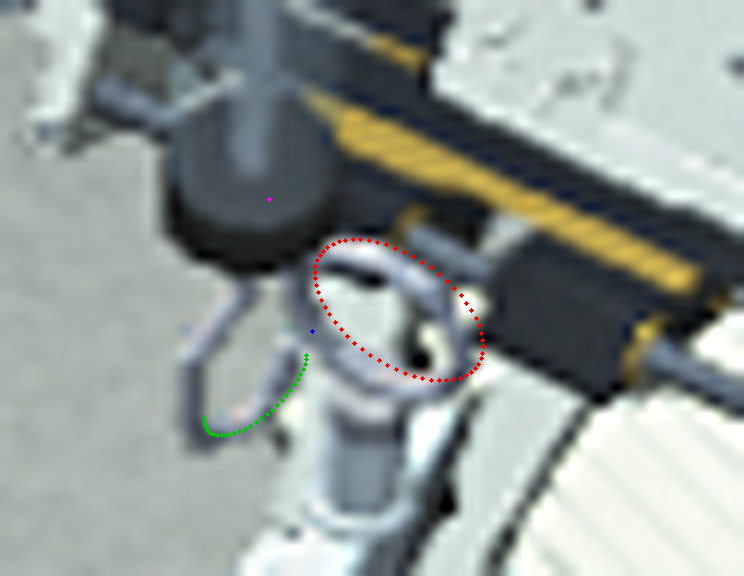

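```bash
cat > wv.py <<'E'
from h import *
import sys
w=ctrl.snapshot('wrist'); im=w['image'][:,:,::-1].copy()
im=cv2.resize(im[0:200,180:400],None,fx=3.4,fy=3,interpolation=cv2.INTER_CUBIC)
cv2.imwrite('pics/'+sys.argv[1]+'.png',im)
Rh=Ro.from_euler('z',8.4,degrees=True);H=np.array([.561,.0625,.270])
for l in ([0,0,0],[0,0,-.0025],[-.013,0,.016],[0,0,.065]):
    u=projw(w,H+Rh.apply(l)); print(l,'crop px',np.round([(u[0]-180)*3.4,u[1]*3]))
E
python3 wv.py w10
```

```text
[0, 0, 0] crop px [500. 174.]
[0, 0, -0.0025] crop px [497. 190.]
[-0.013, 0, 0.016] crop px [469. 143.]
[0, 0, 0.065] crop px [ 598. -472.]
```

View pics/w10.png

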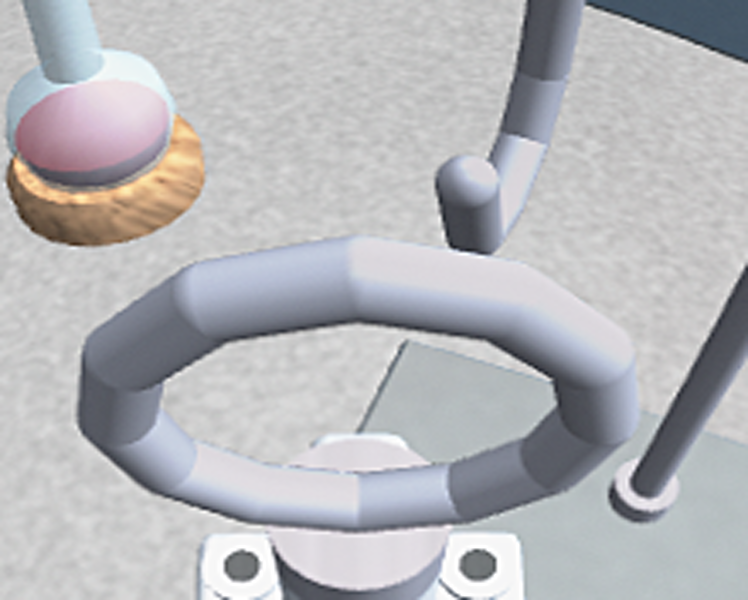

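```bash
python3 - <<'E'
from h import *
w=ctrl.snapshot('wrist'); R=np.array(w['R']);t=np.array(w['t']);cam=-R.T@t
Rh=Ro.from_euler('z',8.4,degrees=True);H=np.array([.561,.0625,.270])
tip=H+Rh.apply([-.013,0,.0135]); print('cam',cam,'axis',R[2],'tipdist',np.linalg.norm(tip-cam))
c=np.array([.527,.0573,.2753]); print('ring dist',np.linalg.norm(c-cam), np.linalg.norm(c+[0,0,.018]-cam))
o=ctrl.get_obs(); Rt=Ro.from_euler('xyz',o['orientation'],degrees=True); print('cam in tool',Rt.inv().apply(cam-o['tool_pos']))
E
```

```text
cam [0.49199523 0.03733397 0.3441129 ] axis [ 0.27141459  0.15752233 -0.94948451] tipdist 0.08583384569852749
ring dist 0.07974453786453246 0.06485311842019459
cam in tool [ 0.06670887 -0.00027816  0.02088157]
```

```bash
python3 eyegoal.py -.022 0 .022
```

```text
eye [0.5271 0.0574 0.2905] clock 14.2 F [ 0.11 -0.24 -3.52] open 0.0141
eye in hook frame [-0.0343 -0.0001  0.0205]
tool shift [0.0104 0.0044 0.005 ]
turn corr [-0.0013 -0.0021  0.    ]
```

{"fn": "carry_out", "kwargs": {
  "moves": "0 0.002 0.001 0.001 0 -0.002 0; 0 0.004 0.002 0.002 0 -0.002 0; 0 0.006 0.003 0.003 0 -0.002 0; 0 0.009 0.004 0.004 0 -0.002 0; 0 0.0104 0.0044 0.005 0 -0.002 0; 0 0.0104 0.0044 0.005 0 -0.002 0; 0 0.0104 0.0044 0.005 0 -0.002 0"
}}

```text
clock: 14.9
tool_pos: [0.4463, 0.0054, 0.3264]
orientation: [-179.9, -33.0, 30.0]
force: [-0.5, -0.5, -3.9]
opening: 0.014
```

```bash
python3 eyegoal.py -.012 0 .022;python3 wv.py w11;python3 cmp.py .561 .0625 .27 8.4 cmp3
```

```text
eye [0.5394 0.0593 0.2915] clock 14.9 F [-0.51 -0.5  -3.94] open 0.014
eye in hook frame [-0.0218 -0.0001  0.0215]
tool shift [0.008  0.0036 0.0046]
turn corr [-0.0012  0.0005 -0.0003]
[0, 0, 0] crop px [456. 265.]
[0, 0, -0.0025] crop px [454. 280.]
[-0.013, 0, 0.016] crop px [410. 256.]
[0, 0, 0.065] crop px [ 539. -437.]
ring centre [0.53931407 0.05924382 0.2765692 ] upz [ 9.35779242e-04 -8.25659148e-04  9.99999221e-01] eye [0.53932811 0.05923144 0.29156919]
wrist proj [314.13966487  88.18593771] [286.74312251 136.17706364]
```

View pics/w11.png

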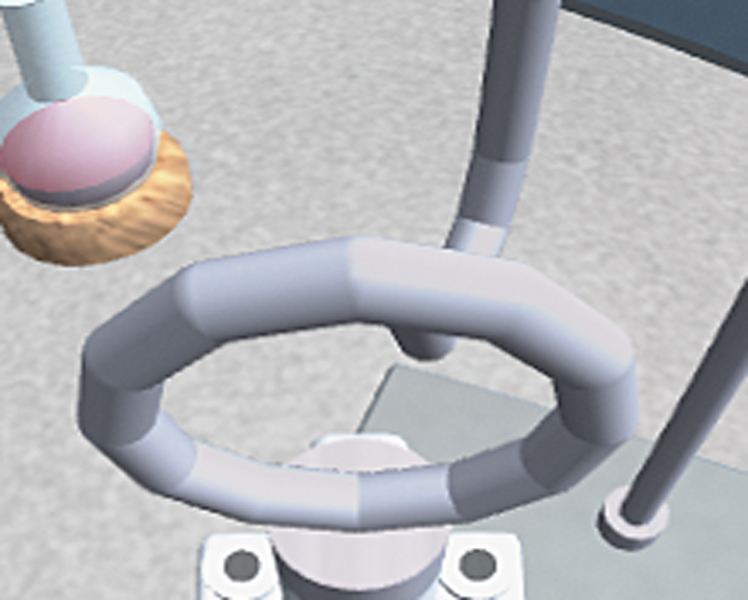

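View pics/cmp3.png

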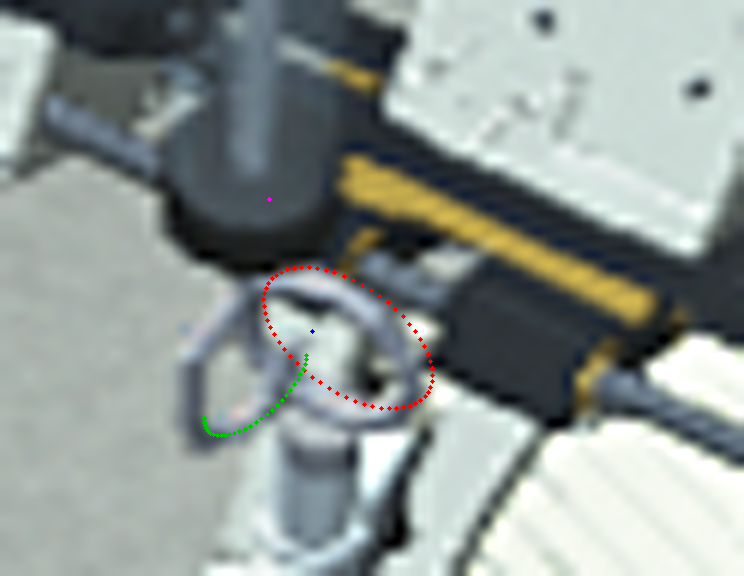

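{"fn": "carry_out", "kwargs": {
  "moves": "0 0.002 0.001 0.001 0 0 0; 0 0.004 0.002 0.002 0 0 0; 0 0.006 0.003 0.0035 0 0 0; 0 0.008 0.0036 0.0046 0 0 0; 0 0.008 0.0036 0.0046 0 0 0"
}}

```text
clock: 15.55
tool_pos: [0.4565, 0.007, 0.3271]
orientation: [-179.9, -33.0, 30.0]
force: [0.1, 0.3, -4.4]
opening: 0.014
```

```bash
python3 eyegoal.py 0 0 .022;python3 wv.py w12;python3 cmp.py .561 .0625 .27 8.4 cmp4
```

```text
eye [0.5497 0.0609 0.2923] clock 15.55 F [ 0.09  0.3  -4.39] open 0.014
eye in hook frame [-0.0114  0.0001  0.0223]
tool shift [0.0088 0.0043 0.006 ]
turn corr [-0.0011  0.0001 -0.0002]
[0, 0, 0] crop px [415. 350.]
[0, 0, -0.0025] crop px [414. 364.]
[-0.013, 0, 0.016] crop px [355. 365.]
[0, 0, 0.065] crop px [ 474. -397.]
ring centre [0.54923401 0.06075348 0.2770427 ] upz [ 9.65272523e-04 -7.88845665e-04  9.99999223e-01] eye [0.54924849 0.06074165 0.29204269]
wrist proj [302.38673557 114.95014578] [286.75900887 136.20223815]
```

View pics/w12.png

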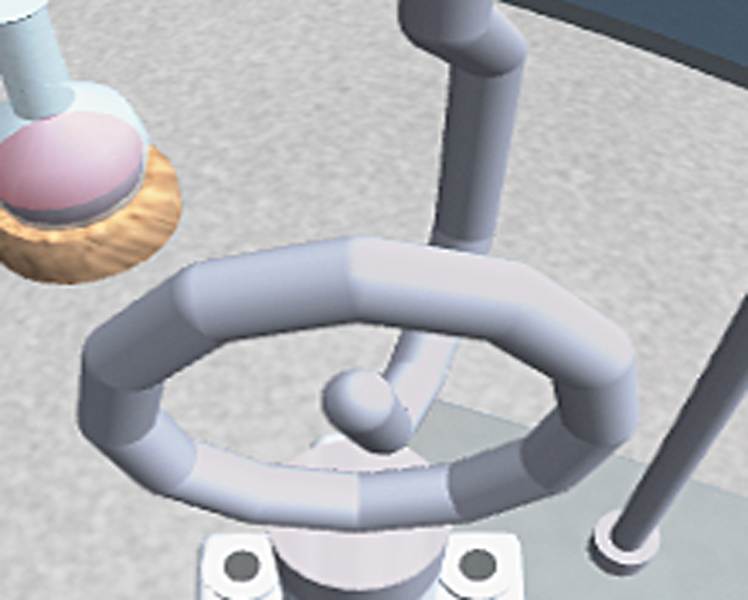

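View pics/cmp4.png

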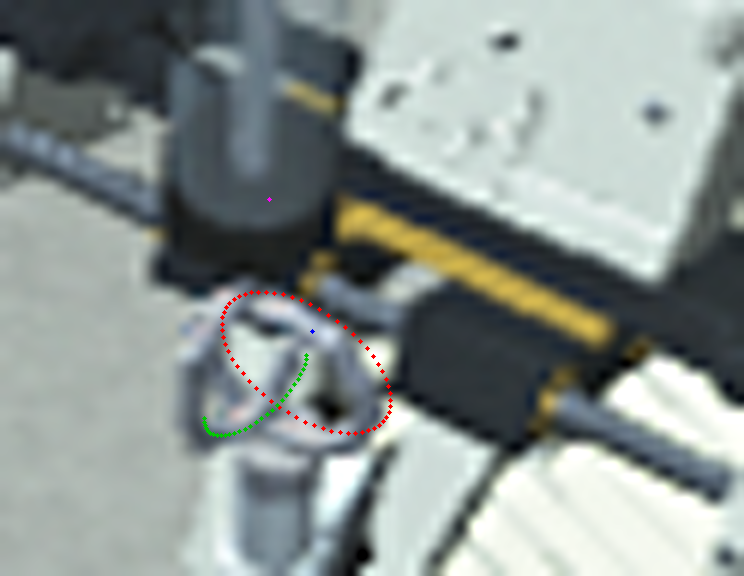

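```bash
python3 eyegoal.py -.0025 0 .022
```

```text
eye [0.5492 0.0607 0.292 ] clock 15.7 F [ 0.86 -0.03 -3.79] open 0.0136
eye in hook frame [-0.012 -0.     0.022]
tool shift [0.0074 0.0035 0.0048]
turn corr [-0.0012  0.0005 -0.0003]
```

{"fn": "carry_out", "kwargs": {
  "moves": "0 0.002 0.001 0.001 0 0 0; 0 0.004 0.002 0.0025 0 0 0; 0 0.006 0.003 0.004 0 0 0; 0 0.0074 0.0035 0.0048 0 0 0; 0 0.0074 0.0035 0.0048 0 0 0; 0 0.0074 0.0035 0.0048 0 0 0"
}}

```text
clock: 16.3
tool_pos: [0.4655, 0.0083, 0.327]
orientation: [-179.9, -33.0, 30.0]
force: [-0.5, 0.1, -4.0]
opening: 0.014
```

```bash
python3 eyegoal.py -.0025 0 .006;python3 wv.py w13;python3 cmp.py .561 .0625 .27 8.4 cmp5
```

```text
eye [0.5586 0.0621 0.2921] clock 16.3 F [-0.48  0.1  -3.96] open 0.014
eye in hook frame [-0.0024 -0.      0.0221]
tool shift [-0.0088 -0.      0.0134]
turn corr [-0.0012  0.0004 -0.0002]
[0, 0, 0] crop px [374. 427.]
[0, 0, -0.0025] crop px [374. 440.]
[-0.013, 0, 0.016] crop px [299. 466.]
[0, 0, 0.065] crop px [ 392. -364.]
ring centre [0.55851472 0.06214213 0.27713247] upz [ 7.81507564e-04 -8.15734988e-04  9.99999362e-01] eye [0.55852645 0.06212989 0.29213246]
wrist proj [290.17562926 142.0457004 ] [286.72977893 136.09676101]
```

View pics/w13.png

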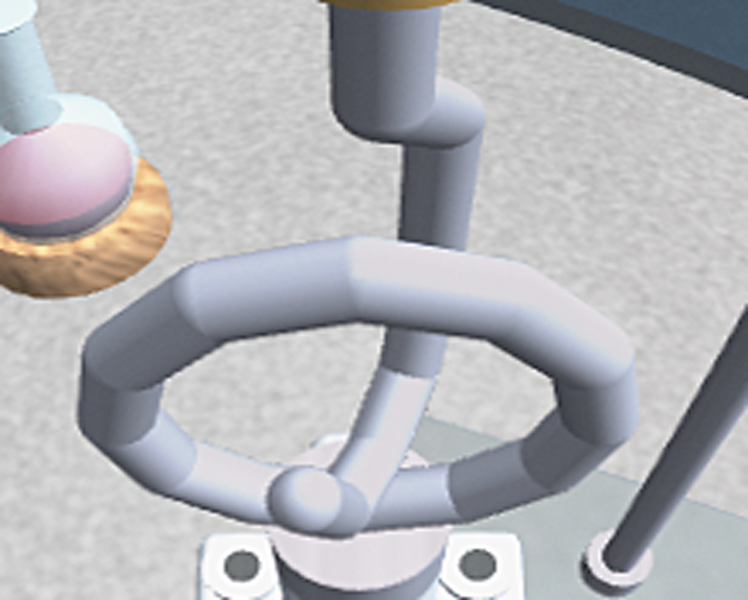

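View pics/cmp5.png

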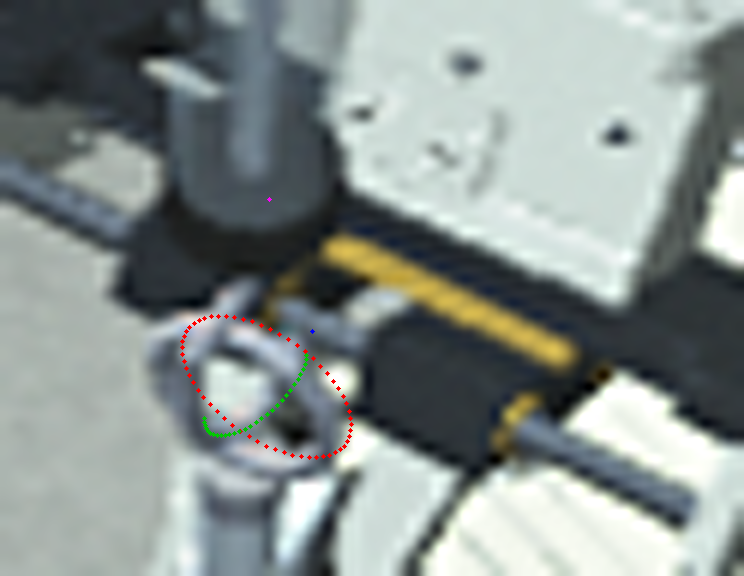

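{"fn": "carry_out", "kwargs": {
  "moves": "0 -0.001 0 0.0015 0 0 0; 0 -0.002 0 0.003 0 0 0; 0 -0.003 0 0.0046 0 0 0; 0 -0.004 0 0.0062 0 0 0; 0 -0.005 0 0.0077 0 0 0; 0 -0.006 0 0.0092 0 0 0; 0 -0.007 0 0.0108 0 0 0; 0 -0.008 0 0.0122 0 0 0; 0 -0.0088 0 0.0134 0 0 0; 0 -0.0088 0 0.0134 0 0 0"
}}

```text
clock: 17.45
tool_pos: [0.4653, 0.0082, 0.3108]
orientation: [-179.9, -33.0, 30.0]
force: [0.0, 0.3, -3.7]
opening: 0.0138
```

```bash
python3 eyegoal.py -.0025 0 -.006;python3 wv.py w14;python3 cmp.py .561 .0625 .27 8.4 cmp6; python3 eyegoal.py
```

```text
eye [0.5585 0.0621 0.2759] clock 17.45 F [ 0.    0.26 -3.74] open 0.0138
eye in hook frame [-0.0026 -0.      0.0059]
tool shift [-0.0064  0.      0.01  ]
turn corr [-0.0013  0.0005 -0.0002]
[0, 0, 0] crop px [378. 320.]
[0, 0, -0.0025] crop px [377. 338.]
[-0.013, 0, 0.016] crop px [283. 330.]
[0, 0, 0.065] crop px [ 400. -730.]
ring centre [0.55857163 0.06216705 0.26117389] upz [ 6.64566506e-04 -8.26331088e-04  9.99999438e-01] eye [0.5585816  0.06215465 0.27617388]
wrist proj [290.9298645  107.67278653] [286.69795662 136.1065295 ]
eye [0.5586 0.0622 0.2763] clock 17.6 F [ 0.37  0.81 -4.49] open 0.0137
eye in hook frame [-0.0024  0.      0.0063]
```

View pics/w14.png

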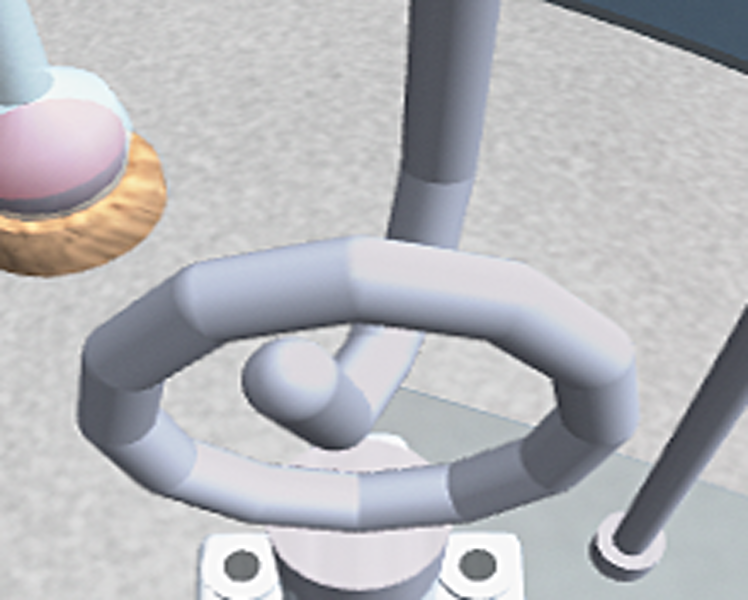

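View pics/cmp6.png

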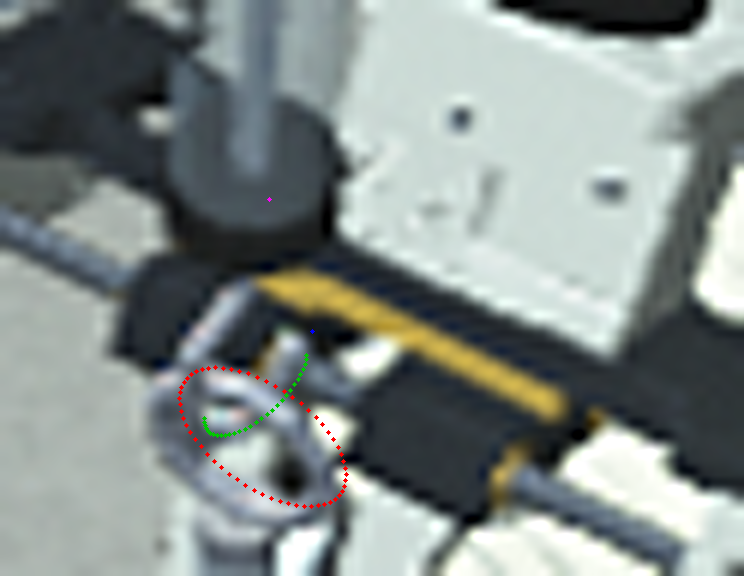

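```bash
python3 eyegoal.py -.0045 0 .000; python3 eyegoal.py -.0045 0 -.008
```

```text
eye [0.5586 0.0622 0.2763] clock 17.6 F [ 0.37  0.81 -4.49] open 0.0137
eye in hook frame [-0.0024  0.      0.0063]
tool shift [-0.005  -0.0008  0.0042]
turn corr [-0.0011 -0.     -0.0001]
eye [0.5586 0.0622 0.2763] clock 17.6 F [ 0.37  0.81 -4.49] open 0.0137
eye in hook frame [-0.0024  0.      0.0063]
tool shift [-0.0094 -0.0007  0.0109]
turn corr [-0.0011 -0.     -0.0001]
```

{"fn": "carry_out", "kwargs": {
  "moves": "0 -0.002 -0.0008 -0.0006 0 0 0; 0 -0.003 -0.0008 0.001 0 0 0; 0 -0.004 -0.0008 0.0026 0 0 0; 0 -0.005 -0.0008 0.0042 0 0 0; 0 -0.006 -0.0008 0.0057 0 0 0; 0 -0.007 -0.0008 0.0073 0 0 0; 0 -0.0082 -0.0008 0.009 0 0 0; 0 -0.0094 -0.0008 0.0109 0 0 0; 0 -0.0094 -0.0008 0.0109 0 0 0; 0 -0.0094 -0.0008 0.0109 0 0 0"
}}

```text
clock: 18.6
tool_pos: [0.4634, 0.008, 0.2968]
orientation: [-179.9, -33.0, 30.0]
force: [1.2, 0.7, -2.4]
opening: 0.0139
```

```bash
python3 eyegoal.py ;python3 wv.py w15;python3 cmp.py .561 .0625 .27 8.4 cmp7; python3 eyegoal.py -.0045 0 -.02
```

```text
eye [0.5566 0.0619 0.262 ] clock 18.6 F [ 1.25  0.74 -2.43] open 0.0139
eye in hook frame [-0.0045  0.0001 -0.008 ]
[0, 0, 0] crop px [394. 173.]
[0, 0, -0.0025] crop px [393. 199.]
[-0.013, 0, 0.016] crop px [284. 119.]
[0, 0, 0.065] crop px [  432. -1006.]
ring centre [0.55654177 0.06193757 0.24709337] upz [ 3.30215496e-04 -9.15160120e-04  9.99999527e-01] eye [0.55654672 0.06192384 0.26209337]
wrist proj [296.07011557  57.97734734] [286.66746992 135.95705025]
eye [0.5565 0.0619 0.2621] clock 18.75 F [ 0.09  0.05 -3.64] open 0.0137
eye in hook frame [-0.0045  0.0001 -0.0079]
tool shift [-0.0066  0.0001  0.0101]
turn corr [-0.0011 -0.0002 -0.    ]
```

View pics/w15.png

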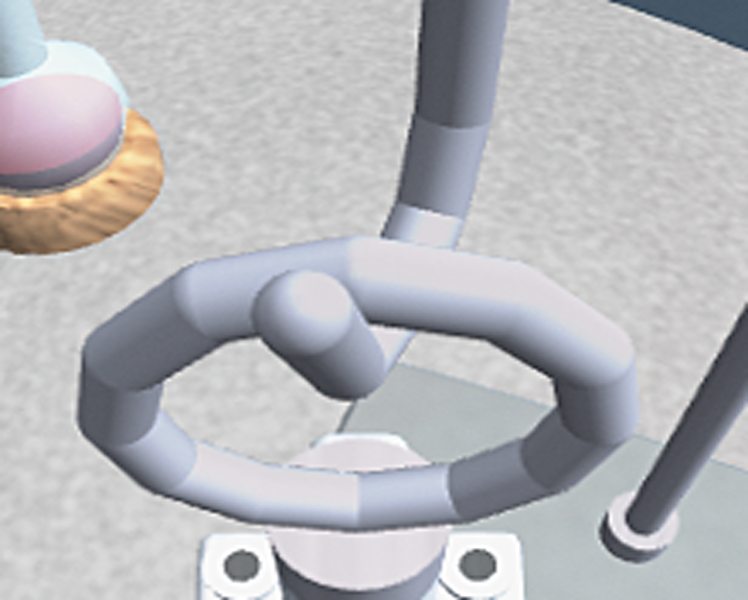

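View pics/cmp7.png

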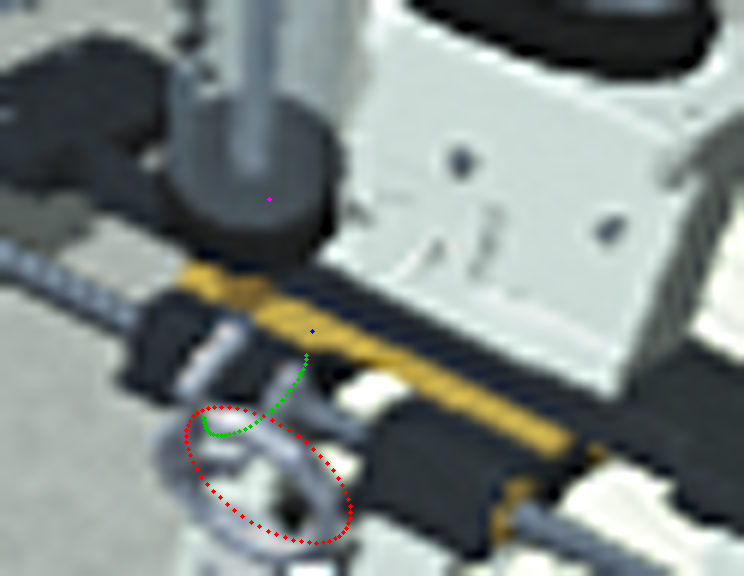

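{"fn": "carry_out", "kwargs": {
  "moves": "0 -0.001 0 0.0015 0 0 0; 0 -0.002 0 0.003 0 0 0; 0 -0.003 0 0.0046 0 0 0; 0 -0.004 0 0.0062 0 0 0; 0 -0.005 0 0.0077 0 0 0; 0 -0.006 0 0.0092 0 0 0; 0 -0.007 0 0.0108 0 0 0; 0 -0.008 0 0.0123 0 0 0; 0 -0.009 0 0.0138 0 0 0; 0 -0.01 0 0.0154 0 0 0; 0 -0.011 0 0.0169 0 0 0; 0 -0.012 0 0.0185 0 0 0; 0 -0.013 0 0.02 0 0 0; 0 -0.014 0 0.0215 0 0 0; 0 -0.0147 0 0.0226 0 0 0; 0 -0.0147 0 0.0226 0 0 0; 0 -0.0147 0 0.0226 0 0 0"
}}

```text
clock: 20.45
tool_pos: [0.4634, 0.008, 0.2699]
orientation: [-179.9, -33.0, 30.0]
force: [0.7, 0.9, -0.8]
opening: 0.0139
```

```bash
cat > avg.py <<'E'
from h import *
import sys
F=[];M=[]
for i in range(int(sys.argv[1])):
    s=ctrl.snapshot('scene'); o=ctrl.get_obs(); F.append(o['force'])
F=np.array(F); print('F',F.mean(0).round(2),'+-',(F.std(0)/len(F)**.5).round(2))
cv2.imwrite('pics/'+sys.argv[2]+'.png',cv2.resize(s['image'][170:230,265:340,::-1],None,fx=10,fy=10,interpolation=cv2.INTER_CUBIC))
E
python3 avg.py 10 sc20; python3 eyegoal.py; python3 wv.py w16
```

```text
F [ 1.31  0.48 -0.4 ] +- [0.1  0.18 0.16]
eye [0.5565 0.0619 0.2351] clock 20.95 F [ 1.5   1.06 -0.4 ] open 0.0137
eye in hook frame [-0.0046  0.0001 -0.0349]
[0, 0, 0] crop px [ 411. -217.]
[0, 0, -0.0025] crop px [ 409. -172.]
[-0.013, 0, 0.016] crop px [ 238. -521.]
[0, 0, 0.065] crop px [  438. -1391.]
```

View pics/w16.png

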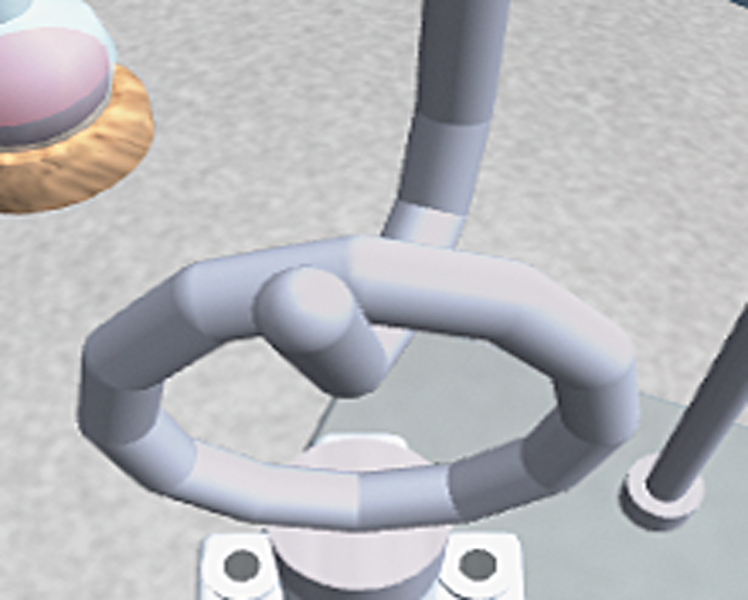

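View pics/sc20.png

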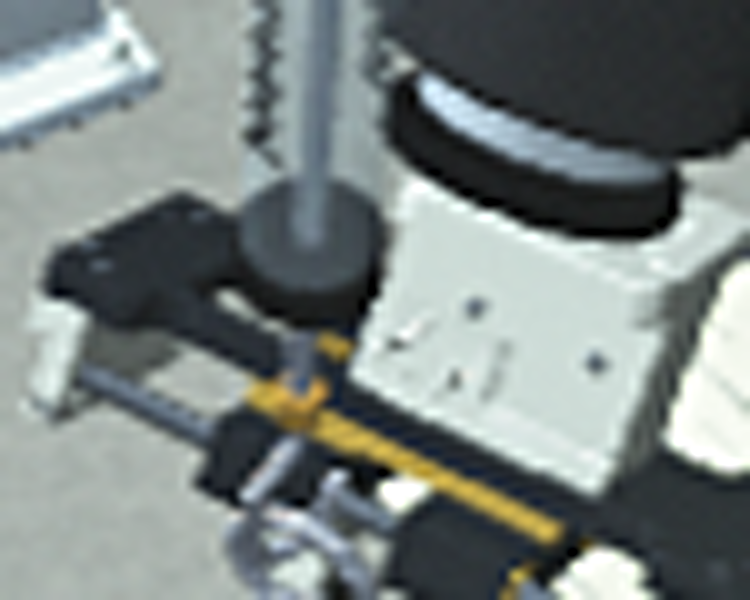

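{"fn": "carry_out", "kwargs": {
  "moves": "0 0.001 0.0004 0.0006 0 0 0; 0 0.0019 0.0009 0.0013 0 0 0; 0 0.0014 0.0009 0.0021 0 0 0; 0 0.0009 0.0009 0.003 0 0 0; 0 0.0009 0.0009 0.003 0 0 0; 0 0.0009 0.0009 0.003 0 0 0"
}}

```text
clock: 21.6
tool_pos: [0.4658, 0.0084, 0.2678]
orientation: [-179.9, -33.0, 30.0]
force: [-0.6, -0.5, -0.1]
opening: 0.0139
```

```bash
python3 avg.py 12 sc21; python3 eyegoal.py; python3 wv.py w17
```

```text
F [ 0.06  0.   -0.25] +- [0.12 0.08 0.11]
eye [0.559  0.0623 0.233 ] clock 22.2 F [-0.48  0.15 -0.  ] open 0.0138
eye in hook frame [-0.0021  0.0001 -0.037 ]
[0, 0, 0] crop px [ 390. -239.]
[0, 0, -0.0025] crop px [ 389. -190.]
[-0.013, 0, 0.016] crop px [ 182. -577.]
[0, 0, 0.065] crop px [  404. -1440.]
```

View pics/w17.png

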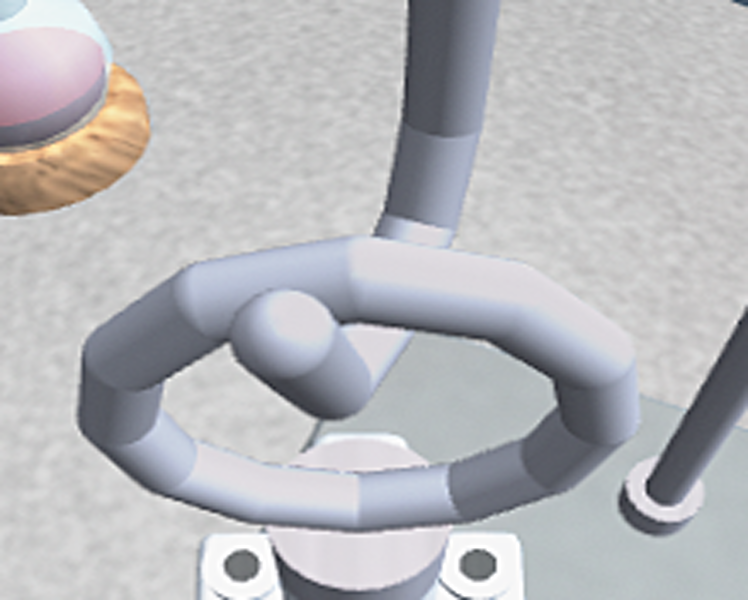

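{"fn": "carry_out", "kwargs": {
  "moves": "0 -0.0006 0 0.0009 0 0 0; 0 -0.0012 0 0.0018 0 0 0; 0 -0.0018 0 0.0028 0 0 0; 0 -0.0018 0 0.0028 0 0 0; 0 -0.0018 0 0.0028 0 0 0"
}}

```text
clock: 22.75
tool_pos: [0.4658, 0.0084, 0.2644]
orientation: [-179.9, -33.0, 30.0]
force: [0.5, -1.4, 0.5]
opening: 0.0142
```

```bash
python3 avg.py 24 sc22; python3 eyegoal.py
```

```text
F [ 0.31 -0.12  0.26] +- [0.09 0.12 0.09]
eye [0.5589 0.0623 0.2296] clock 23.95 F [ 0.57 -1.92  0.47] open 0.0141
eye in hook frame [-0.0021  0.0001 -0.0404]
```

{"fn": "carry_out", "kwargs": {
  "moves": "0.012 0 0 0 0 0 0; 0.0145 0 0 0 0 0 0; 0.016 0 0 0 0 0 0; 0.018 0 0 0 0 0 0; 0.02 0 0 0 0 0 0; 0.023 0 0 0 0 0 0; 0.027 0 0 0 0 0 0; 0.032 0 0 0 0 0 0; 0.038 0 0 0 0 0 0; 0.045 0 0 0 0 0 0; 0.05 0 0 0 0 0 0; 0.05 0 0 0 0 0 0; 0.05 0 0 0 0 0 0"
}}

```text
clock: 25.25
tool_pos: [0.4658, 0.0084, 0.2645]
orientation: [-179.9, -33.0, 30.0]
force: [0.5, -0.1, -0.2]
opening: 0.0496
```

```bash
python3 wv.py w18; python3 eyegoal.py;python3 - <<'E'
from h import *
w=ctrl.snapshot('wrist'); save(w,'w18f')
E
```

```text
[0, 0, 0] crop px [ 391. -308.]
[0, 0, -0.0025] crop px [ 390. -256.]
[-0.013, 0, 0.016] crop px [ 173. -685.]
[0, 0, 0.065] crop px [  404. -1472.]
eye [0.5589 0.0623 0.2296] clock 25.3 F [0.81 0.51 0.77] open 0.0497
eye in hook frame [-0.0021  0.0001 -0.0404]
```

View pics/w18f.png

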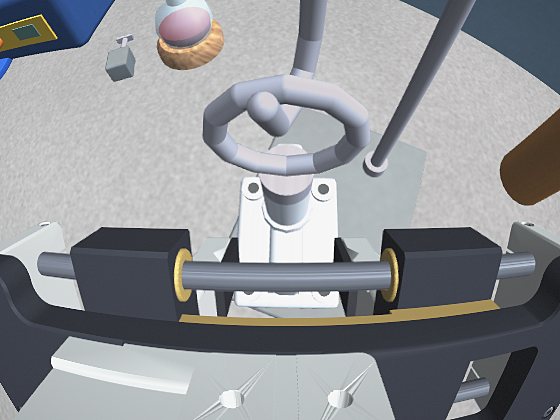

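{"fn": "carry_out", "kwargs": {
  "moves": "0.06 0 0 0 0 0 0; 0.07 0 0 0 0 0 0; 0.08 0 0 -0.002 0 0 0; 0.0876 0 0 -0.007 0 0 0; 0.0876 0 0 -0.015 0 0 0; 0.0876 0 0 -0.025 0 0 0; 0.0876 0 0 -0.037 0 0 0; 0.0876 0 0 -0.05 0 0 0; 0.0876 0 0 -0.065 0 0 0; 0.0876 0 0 -0.08 0 0 0; 0.0876 0 0 -0.09 0 0 0; 0.0876 0 0 -0.09 0 0 0; 0.0876 0 0 -0.09 0 0 0; 0.0876 0 0 -0.09 0 0 0"
}}

```text
clock: 26.75
tool_pos: [0.4234, -0.0161, 0.3395]
orientation: [-179.9, -33.0, 30.0]
force: [-0.1, 0.4, 1.1]
opening: 0.0875
```

```bash
cat > v.py <<'E'
from h import *
import sys,time
T=[]
for i in range(6):
    w=ctrl.snapshot('wrist'); T.append(w['image'].astype(int)); 
save(w,'w'+sys.argv[1])
print('diff',[np.abs(T[i]-T[0]).mean().round(2) for i in range(6)])
s=ctrl.snapshot('scene'); cv2.imwrite('pics/sc'+sys.argv[1]+'.png',cv2.resize(s['image'][150:290,230:400,::-1],None,fx=4.5,fy=4.2,interpolation=cv2.INTER_CUBIC))
o=ctrl.get_obs(); print(o['clock'],o['force'],o['joint_pos'],o['tool_pos'])
E
python3 v.py 30
```

```text
diff [np.float64(0.0), np.float64(1.35), np.float64(1.48), np.float64(1.47), np.float64(1.36), np.float64(1.22)]
27.1 [-0.44172768 -0.74396066  0.32628726] [ 21.85371763  -8.28497433 -41.81969185 -11.03130887 -24.18482943
 106.92342453] [ 0.4235131  -0.01609117  0.33964057]
```

View pics/w30.png

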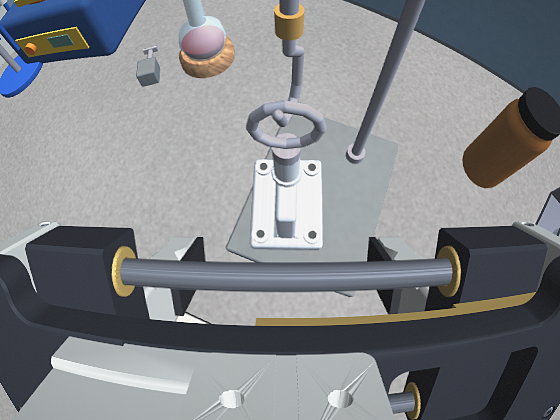

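View pics/sc30.png

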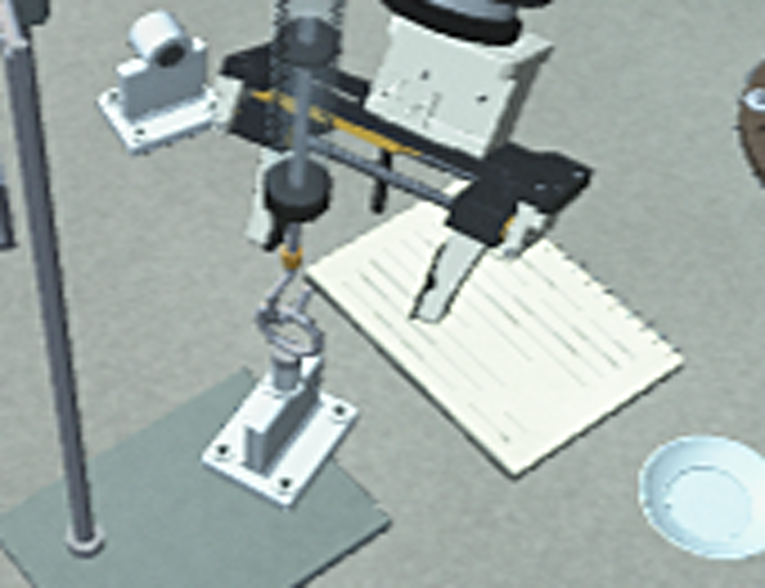

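{"fn": "carry_out", "kwargs": {
  "moves": "0.0876 0 0 -0.005 0 0 0; 0.0876 0 0 -0.015 0 0 0; 0.0876 0 0 -0.025 0 0 0; 0.0876 0 0 -0.03 0 0 0; 0.0876 0 0 -0.03 0 0 0; 0.0876 0 0 -0.03 0 0 0; 0.0876 0 0 -0.03 0 0 0; 0.0876 0 0 -0.03 0 0 0; 0.0876 0 0 -0.03 0 0 0; 0.0876 0 0 -0.03 0 0 0; 0.0876 0 0 -0.03 0 0 0; 0.0876 0 0 -0.03 0 0 0; 0.0876 0 0 -0.03 0 0 0; 0.0876 0 0 -0.03 0 0 0; 0.0876 0 0 -0.03 0 0 0; 0.0876 0 0 -0.03 0 0 0; 0.0876 0 0 -0.03 0 0 0; 0.0876 0 0 -0.03 0 0 0; 0.0876 0 0 -0.03 0 0 0; 0.0876 0 0 -0.03 0 0 0"
}}

```text
clock: 29.1
tool_pos: [0.4093, -0.0244, 0.3651]
orientation: [-179.9, -33.0, 30.0]
force: [0.1, 0.7, -0.8]
opening: 0.0876
```

```bash
cat > st.py <<'E'
from h import *
P=[]
for i in range(10):
    w=ctrl.snapshot('wrist'); P.append(w['image'][:,:,0].astype(np.float32)[60:270,230:345])
print([tuple(np.round(cv2.phaseCorrelate(P[0],p)[0],2)) for p in P[1:]])
save(w,'w31'); print(ctrl.get_obs()['clock'])
E
python3 st.py
```

```text
[(np.float64(0.0), np.float64(0.0)), (np.float64(0.01), np.float64(0.0)), (np.float64(0.0), np.float64(0.02)), (np.float64(-0.01), np.float64(0.0)), (np.float64(-0.01), np.float64(0.0)), (np.float64(-0.0), np.float64(0.0)), (np.float64(0.0), np.float64(-0.0)), (np.float64(-0.01), np.float64(0.01)), (np.float64(-0.01), np.float64(0.01))]
29.6
```

View pics/w31.png

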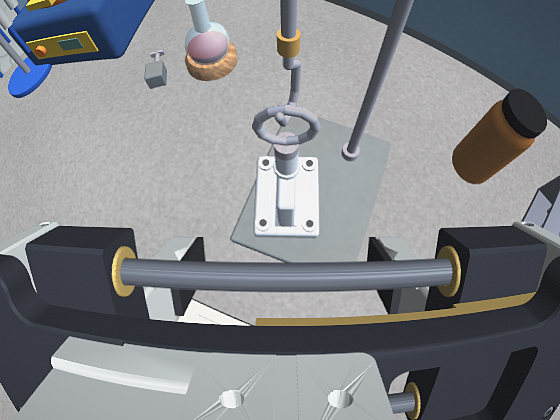

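The bracket hangs still and upright: in the last wrist picture the eye at (286,125) sits on the hook, and the gripper is clear. I'm handing the job in.

```bash
python3 -c "
from plant import ctrl
print(ctrl.close_job())"
```

```text
the job is handed in; nothing more can be done
None
```

The bracket is hanging by its eye from the scale hook, let go and still, and I handed the job in at about 29.6 s. No verdict came back.

**What I did:**
- **Grip:** I gripped the front half of the web at a 33° tilt. The closing fingers turned the bracket about 16° on the bench. My first approach at its original angle stopped short because joint 3 reached its limit.
- **Threading:** I carried it round to the hook and threaded the eye along the hook's own direction. The bracket was yawed about 22° off the hook's axis, because the arm could not reach the hook with it squared up.
- **Lowering and release:** I lowered it at about 20 mm/s until the averaged vertical force on the tool was near zero. I then opened the fingers gradually and backed away.

**Last checks:**
- **Before release:** The averaged vertical force was +0.26 ± 0.09 N against a no-load reading of roughly +0.1 N. That puts it within about 0.2 N of balance, with the rod pulled out about 40 mm (about 4 N).
- **After release:** The bracket hardly moved when let go. Over the last 0.5 s its image shifted by no more than 0.02 px, and it looked upright with the eye on the hook.
- **Other things:** None of the other things looked out of place in the pictures, and I planned to stay clear of them, but I did not measure their positions.

**Disagreements:**
- The cameras differed by up to about 6 mm in the absolute position of the stand and bracket.
- The wrist camera put the eye about 5 mm away from the nominal grip geometry.
- During lowering there was a sideways force of 1.3 N. I shifted the bracket 2.5 mm, which took it to about zero.

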